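# Sow a tray of broad beans and close it

### The arm

A 6-joint arm with a two-finger parallel gripper is mounted at the origin on a cart in front of the work surface, level with it; the furniture and walls round the work are solid. World frame = base frame: x ahead of the robot, y to its left, z up, the work surface at z = 0. Lengths are in m, angles in rad, forces in N, time in s.
With the tool pointing down it reaches from about 0.35 to 0.875 m from the base axis. Payload 4.2 kg.
Tool frame: the origin (TCP) lies midway between the tips of the shut fingers; the grasp point (between the pads) lies grasp_offset behind it (grasp_offset is the distance from the TCP to the grasp point, in m); z points along the fingers, y is the direction in which the jaws open and shut (so a half turn about z gives the same grasp; the last joint's range is limited). The gripper opens to 85 mm and grips with 20 to 120 N. Pads are 22 mm wide; open, the fingers measure 114 mm over their backs; the gripper's body (76 mm by 85 mm) begins 54 mm behind the grasp point. The pads swing forward as they close: fully open they stand 13 mm farther back than shut.
Start: joints at [-0.85, 0.385, 0.008, 0, -1.194, -0.259], TCP at [0.278, -0.56, 0.196] pointing down, gripper open.
Joint ranges: [-3.14, 3.14], [-1.21, 2.06], [-1.07, 1.41], [-3.16, 2.05], [-2.99, -0.16], [-3.1, 3.1]. Speed limits (rad/s): [2.79, 2.79, 3.14, 3.14, 3.14, 3.14].

### API

Orientations are given as a unit quaternion [x, y, z, w].
In Python, from plant import observe, read_camera, camera_model, finish_job, grasp_offset gives the robot as it stands.
- The arm moves only by the tool servo_tool, never from a script. Its argument "targets" is a list of rows, each a list of 7 numbers: the shift along the tool's x, y, z in cm, then the turn, a rotation vector about the tool's x, y, z in degrees, then the finger opening in cm, from 0 to 8.54. In form: [[dx, dy, dz, ax, ay, az, gripper], ...]. A call has 1 to 12 rows; each row shifts and turns the commanded pose from where the row before left it, along the tool's axes as they then stand; what a row does not reach is not made up. A row lasts 1/10 s, in which the tool goes at most 50 mm and 8.59 degrees, less where a joint would pass 70% of its speed; a pose out of reach is approached as far as the arm can. A call with a gripper value outside its range is refused whole. The fingers move at their own pace and stop on an object; "newtons" is the grip in N (left out, the last holds). Time passes only in rows, so rows that do not move let the fingers close. It gives the time, the measured TCP pose, the force and the opening at its end, in the units of the state.
- observe(): the state, without advancing time (a new reading comes with each control period).
- read_camera(name): name is "scene" or "side" or "wrist"; returns (picture, depth): 384x512x3 uint8, blue, green, red; 384x512 float32, m along the optical axis (not along the pixel's ray), 0 where there is no reading.
- camera_model(name): a dict with "fovy" (degrees; the focal length in pixels is half the picture's height over the tangent of half this angle, whatever the lens; pixels are square), "cx", "cy" (the principal point, pixels), "pose" (4x4, takes a point from camera to world coordinates); the wrist camera has in their place "mount" (4x4, takes a point from camera to tool coordinates, whose origin is the TCP and whose axes are the flange's). Camera axes: x right, y down, z forward; pixel columns grow to the right and rows downward; lengths in m; the calibration is good to about 2 mm. The wrist camera is an equidistant fisheye: a pixel r from the principal point sees the ray r / f radians off the axis. A picture is of the moment at which its call begins: read the wrist's pose just before it. camera_model takes no time and is no camera call.
- finish_job(): hands the job in, once; it reports no verdict.
The state is a dict: "time_s": time; "q": joint angles; "joint_velocities": joint speeds; "effort": joint torques, N m; "position": TCP position; "tcp_rot": TCP orientation; "ft_force": force on the tool from outside, world axes, zero at the start; "wrist_torque": the same for the moment, N m; "opening": finger opening in m.
Only numpy, scipy, OpenCV 4.12 (cv2) and the standard library are available. Lean on these libraries where they do the work, as an engineer would, in place of code of your own. Each camera call takes 0.05 s, during which the arm holds its last target.

### The job

Sow the tray: stand any pots that are on its compost on the table out of the way, then take the seed shaker by its handle, tip it over the compost and shake all its beans out so that they lie spread evenly, some well inside each quarter of the tray and none on top of another; put right with the fingers any that fall astray. Stand the empty shaker back on the table, upright and clear of the tray, then put the clear cover on the tray and press it down, without forcing it, until both side catches have snapped over its edge and it sits level all round. Leave the other things on the table alone.

Things in the scene. Friction and masses are not known exactly. Their poses are not given: they have to be found in the camera images.
- tray: Seed tray, 219 x 209 mm (x, y), 76 mm high, dark green, full of brown compost; it stands firm and does not move. Origin: centre of its underside, z up. The compost is flat and firm, 65 mm above the table, open over 199 x 189 mm inside a rim 10 mm wide that stands 11 mm above it. Tray, cover and shaker change places (left, middle, right) from start to start.
- quarter1 (a point): Centre of the tray's near left quarter, on the compost surface (50 mm along the tray's x and 47 mm along its y from the centre).
- quarter2 (a point): Centre of the tray's near right quarter, on the compost surface (50 mm along the tray's x and 47 mm along its y from the centre).
- quarter3 (a point): Centre of the tray's far left quarter, on the compost surface (50 mm along the tray's x and 47 mm along its y from the centre).
- quarter4 (a point): Centre of the tray's far right quarter, on the compost surface (50 mm along the tray's x and 47 mm along its y from the centre).
- catch_l (a joint): Sprung grey catch, 34 mm wide, in the middle of the tray's +y side, 102 mm high: angle in rad, about 0 upright, grows outward. Its sloped head hangs 3 mm over the cover's edge: the cover laid on rests on the slopes 5 to 9 mm too high; about 4 N pressed down on each side (8 N in all) makes both give way by about 0.07 rad and snap back over the ledge.
- catch_r (a joint): Sprung grey catch, 34 mm wide, in the middle of the tray's -y side, 102 mm high: angle in rad, about 0 upright, grows outward. Its sloped head hangs 3 mm over the cover's edge: the cover laid on rests on the slopes 5 to 9 mm too high; about 4 N pressed down on each side (8 N in all) makes both give way by about 0.07 rad and snap back over the ledge.
- cover_grip (a point): Clear plastic cover, 231 x 221 mm (x, y), 0.14 to 0.24 kg: this is the centre of the grey bar handle on its top, 88 mm above its lower edge. Bar 76 mm long (x), 18 wide (y), 16 thick, end posts below, flat top of the cover 24 mm lower; it may be pressed anywhere. Its flared skirt goes round the tray's rim with 2 to 3 mm play, x along the tray's x, either way round. Seated: 150 mm above the table.
- cover_ledge (a point): Centre of the cover at the underside of its ledge, 14 mm above its lower edge: this ledge lies on the tray's rim when the cover is seated, so this point is then 76 mm above the tray's origin.
- shaker_grip (a point): Dark green hand seed shaker, 0.12 to 0.2 kg: open hopper 86 x 70 x 45 mm, covered spout on its -x side, bar handle above. This is the bar's centre, 92 mm above the underside; bar 72 mm long (x), 18 wide (y), 22 thick, 36 mm clear of the hopper. Level, it keeps its beans; tipped spout-down 23 to 40 degrees, a bit more at each sideways stroke (12 mm), they slide out one to a few at a time. Jammed: tip it back, try again.
- shaker_spout (a point): Lower lip of the shaker's spout: 102 mm to -x of the handle's centre and 89 mm below it (while the shaker is level). The mouth is 34 mm wide and 20 mm high inside. When it is tipped, beans land about 20 mm ahead of the lip if it is 50 mm above the compost.
- pot1_mid (a point): Small empty terracotta pot, 62 mm across its rim (the widest part, a band about 15 mm high at its top), 59 mm high, 0.11 kg: this is its centre, half-way up. At the start one or two such pots stand on the compost; a pot that is not there reads None.
- pot2_mid (a point): Small empty terracotta pot, 62 mm across its rim (the widest part, a band about 15 mm high at its top), 59 mm high, 0.11 kg: this is its centre, half-way up. At the start one or two such pots stand on the compost; a pot that is not there reads None.
- bean1: Dried broad bean, brown, 23 x 17.6 x 10 mm (x, y, z), 10 g; origin at its centre. It starts in the shaker's hopper; six to nine beans are there, the others are absent.
- bean2: Dried broad bean, brown, 23 x 17.6 x 10 mm (x, y, z), 10 g; origin at its centre. It starts in the shaker's hopper; six to nine beans are there, the others are absent.
- bean3: Dried broad bean, brown, 23 x 17.6 x 10 mm (x, y, z), 10 g; origin at its centre. It starts in the shaker's hopper; six to nine beans are there, the others are absent.
- bean4: Dried broad bean, brown, 23 x 17.6 x 10 mm (x, y, z), 10 g; origin at its centre. It starts in the shaker's hopper; six to nine beans are there, the others are absent.
- bean5: Dried broad bean, brown, 23 x 17.6 x 10 mm (x, y, z), 10 g; origin at its centre. It starts in the shaker's hopper; six to nine beans are there, the others are absent.
- bean6: Dried broad bean, brown, 23 x 17.6 x 10 mm (x, y, z), 10 g; origin at its centre. It starts in the shaker's hopper; six to nine beans are there, the others are absent.
- bean7: Dried broad bean, brown, 23 x 17.6 x 10 mm (x, y, z), 10 g; origin at its centre. It starts in the shaker's hopper; six to nine beans are there, the others are absent.
- bean8: Dried broad bean, brown, 23 x 17.6 x 10 mm (x, y, z), 10 g; origin at its centre. It starts in the shaker's hopper; six to nine beans are there, the others are absent.
- bean9: Dried broad bean, brown, 23 x 17.6 x 10 mm (x, y, z), 10 g; origin at its centre. It starts in the shaker's hopper; six to nine beans are there, the others are absent.
- tamper: Bystander: wooden compost tamper, 85 x 150 x 67 mm with a knob, at the left of the table; to be left alone.
- bottle: Bystander: small brown dropper bottle, 34 mm across, 102 mm high, at the left of the table; to be left alone.

How it is judged:
By the outcome, as a careful person would: the job done as asked, in the order asked, and still so for the second after the job is handed in, with the robot touching nothing.
Of pot1, pot2 only 1 to 2 are there at a start; the rules pass over those that are not, and their reading is None.
Of bean1, bean2, bean3, bean4, bean5, bean6, bean7, bean8, bean9 only 6 to 9 are there at a start; the rules pass over those that are not, and their reading is None.
At some moment in a run one of cover, shaker may be knocked a few centimetres aside while the robot is not near it.
It also fails if it takes over 210 s, if anything falls off the work surface, if the arm or the gripper's body presses on something with over 40 N, if the wrist force passes 120 N, or if a joint passes its speed limit or range.

## Working session

There is one attempt and no reset: what is moved stays moved. The work goes in short steps, Python scripts to look and compute and a tool call to move; the robot and the scene stay as the last step left them, time stands still between calls to the robot, and variables do not carry over. Pictures are saved under pics/ and viewed, and the job is handed in when it is done.

Besides the shell and the picture viewer there is one more tool, called as a command line: name --pt "numbers of a row" for each row, then --argument value for the rest. servo_tool: Moves the arm, as the interface text tells. Its arguments: {"type":"object","properties":{"targets":{"type":"array","items":{"type":"array","items":{"type":"number"}}},"newtons":{"type":"number"}},"required":["targets"]}

```bash
ls -la; mkdir -p pics
cat > h.py <<'E'
import numpy as np, cv2
from plant import observe, read_camera, camera_model, finish_job, grasp_offset
from scipy.spatial.transform import Rotation as R
def K(m): 
    return 384/2/np.tan(np.radians(m['fovy'])/2)
def fix(name,path=None):
    im,d=read_camera(name); 
    if path: cv2.imwrite('pics/'+path,im)
    return im,d,camera_model(name)
def cloud(d,m):
    f=K(m); v,u=np.mgrid[0:384,0:512]
    P=np.stack([(u-m['cx'])/f*d,(v-m['cy'])/f*d,d],-1)
    T=np.array(m['pose']); return P@T[:3,:3].T+T[:3,3]
def ray(m,u,v,z):
    f=K(m);T=np.array(m['pose']);r=T[:3,:3]@np.array([(u-m['cx'])/f,(v-m['cy'])/f,1.]);o=T[:3,3]
    return o+r*(z-o[2])/r[2]
def wpose():
    s=observe();T=np.eye(4);T[:3,:3]=R.from_quat(s['tcp_rot']).as_matrix();T[:3,3]=s['position'];return T
def wrist(path=None):
    T=wpose();im,d=read_camera('wrist');m=camera_model('wrist')
    if path: cv2.imwrite('pics/'+path,im)
    m=dict(m);m['W']=T@np.array(m['mount']);return im,d,m
def wray(m,u,v,z):
    f=K(m);x=u-m['cx'];y=v-m['cy'];r=np.hypot(x,y);t=r/f
    dr=np.array([np.sin(t)*x/max(r,1e-9),np.sin(t)*y/max(r,1e-9),np.cos(t)]);dr=m['W'][:3,:3]@dr;o=m['W'][:3,3]
    return o+dr*(z-o[2])/dr[2]
def wcloud(d,m):
    f=K(m); v,u=np.mgrid[0:384,0:512];x=u-m['cx'];y=v-m['cy'];r=np.hypot(x,y)+1e-9;t=r/f
    P=np.stack([np.tan(t)*x/r*d,np.tan(t)*y/r*d,d],-1)
    return P@m['W'][:3,:3].T+m['W'][:3,3]
E
python3 - <<'E'
from h import *
s=observe();print(s);print(grasp_offset)
for n in('scene','side'):
    im,d,m=fix(n,n+'0.png');print(n,m)
im,d,m=wrist('wrist0.png');print(m)
E
```

```text
total 12
drwxr-xr-x  3 agent agent 4096 Dec  6 08:09 .
drwxr-xr-x 23 root  root  4096 Dec  6 08:09 ..
drwxr-xr-x  2 agent agent 4096 Dec  6 08:09 pics
{'time_s': 0.0, 'q': array([-8.50393965e-01,  3.85565835e-01,  6.62837348e-03, -5.04991826e-04,
       -1.19398370e+00, -2.58597226e-01]), 'joint_velocities': array([ 0.00026833,  0.00014653, -0.00194371,  0.00091582, -0.00165741,
        0.00113283]), 'effort': array([ 6.50306411e-04, -3.92289734e+01,  1.88401204e+01,  4.18607041e+00,
       -4.63710501e-03, -7.36900802e-06]), 'position': array([ 0.27820153, -0.55893684,  0.19521616]), 'tcp_rot': array([-2.28765409e-01,  9.73480972e-01,  1.04799768e-03, -2.92407716e-04]), 'ft_force': array([-0.61344764,  0.83035574,  0.27405025]), 'wrist_torque': array([ 0.01721199,  0.05490293, -0.0345107 ]), 'opening': 0.08525347929151632}
0.0187
scene {'fovy': 54.61517289768099, 'cx': 259.00691487489917, 'cy': 190.37228651231274, 'pose': array([[-0.6922503 , -0.47750017,  0.54109437, -0.12046088],
       [-0.72165349,  0.45554459, -0.52124405,  0.67171367],
       [ 0.00240151, -0.75131399, -0.6599
[... 400 characters left out ...]
   ,  1.        ]])}
{'fovy': 65.70646984690485, 'cx': 249.79142305570355, 'cy': 189.559858355766, 'mount': array([[-4.93015939e-04, -9.65864265e-01, -2.59048216e-01,
         6.44078330e-02],
       [ 9.99999833e-01, -5.54345626e-04,  1.63702245e-04,
         1.08125646e-03],
       [-3.01716394e-04, -2.59048092e-01,  9.65864377e-01,
        -1.77911493e-01],
       [ 0.00000000e+00,  0.00000000e+00,  0.00000000e+00,
         1.00000000e+00]]), 'W': array([[-0.44491147,  0.86528642,  0.2309398 ,  0.22023272],
       [ 0.89557164,  0.42920575,  0.11719153, -0.58701773],
       [ 0.00228355,  0.25896299, -0.96588455,  0.3732488 ],
       [ 0.        ,  0.        ,  0.        ,  1.        ]])}
```

View pics/scene0.png

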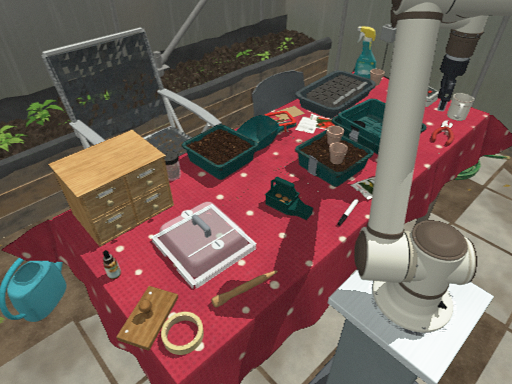

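View pics/side0.png

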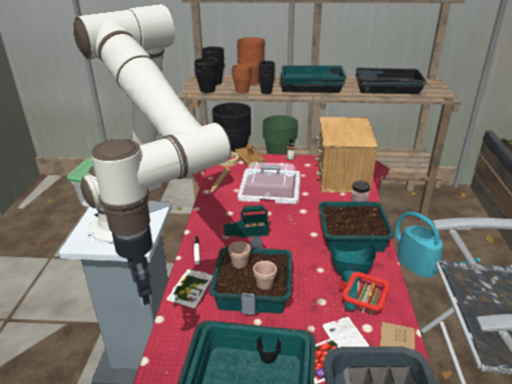

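View pics/wrist0.png

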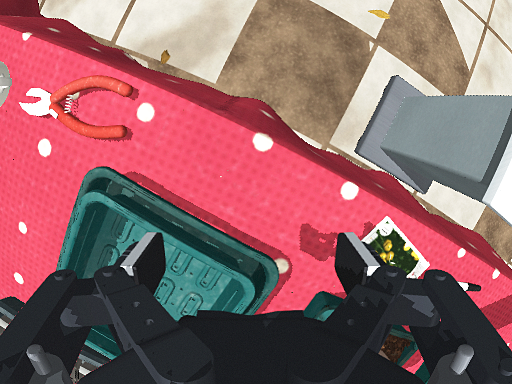

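Cover at left (scene 205,240), shaker in the middle (290,197), tray with two pots on the right (335,150), a second tray behind as a distractor. Now measure.

Run:
```python
from h import *
for n,(a,b,c,d_) in {'scene':(140,110,390,290),'side':(170,150,320,330)}.items():
    im,d,m=fix(n); P=cloud(d,m); np.save(n+'P.npy',P); cv2.imwrite(n+'_im.png',im)
    crop=im[b:d_,a:c]; cv2.imwrite('pics/%s_z.png'%n,cv2.resize(crop,None,fx=3.1,fy=3.1,interpolation=cv2.INTER_CUBIC))
    # height map of table area
    M=(d>0)&(P[...,0]>0.2)&(P[...,0]<1.1)&(abs(P[...,1])<0.75)&(P[...,2]>-.05)&(P[...,2]<0.2)
    g=np.zeros((600,450,3),np.uint8)
    p=P[M];c=im[M]
    o=np.argsort(p[:,2]);p=p[o];c=c[o]
    u=((0.75-p[:,1])/1.5*600).astype(int).clip(0,599);v=((1.1-p[:,0])/0.9*360).astype(int)
    img=np.zeros((360,600,3),np.uint8);img[v.clip(0,359),u]=c
    cv2.imwrite('pics/%s_top.png'%n,img)
```

```text
(no output)
```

View pics/scene_z.png

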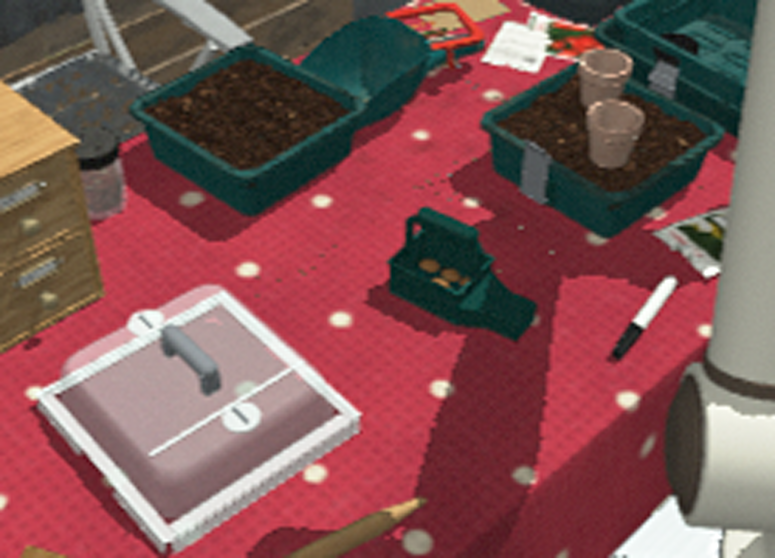

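View pics/side_z.png

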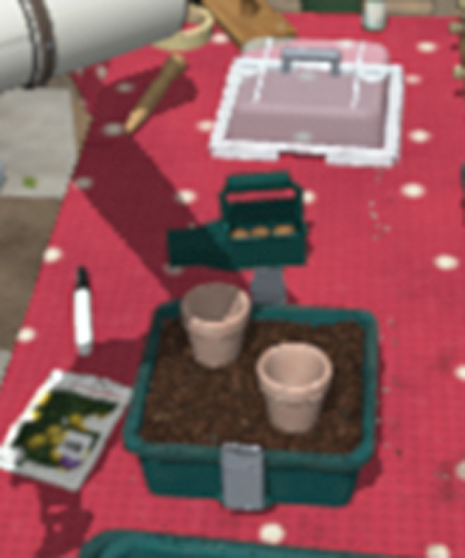

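View pics/scene_top.png

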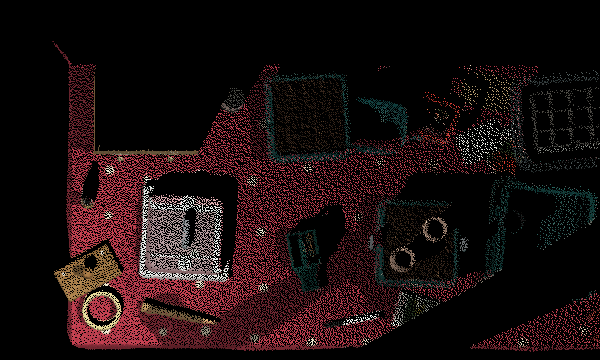

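View pics/side_top.png

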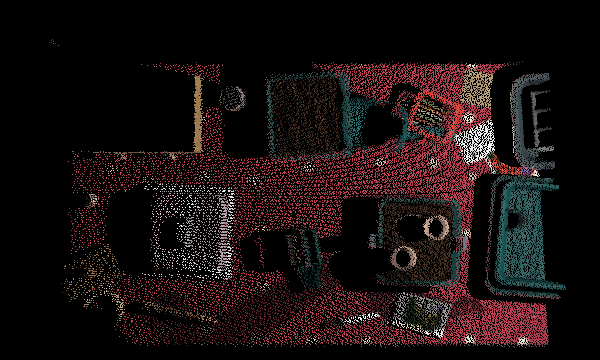

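Run:
```python
from h import *
def rect(p):
    r=cv2.minAreaRect((p[:,:2]*1000).astype(np.float32));return np.round(r[0],1),np.round(r[1],1),round(r[2],1)
for n in('scene','side'):
    P=np.load(n+'P.npy');im=cv2.imread(n+'_im.png').astype(int)
    b,g,r=im[...,0],im[...,1],im[...,2]
    x,y,z=P[...,0],P[...,1],P[...,2]
    tr=(x>.38)&(x<.63)&(y>-.44)&(y<-.15)
    p=P[tr&(z>.068)&(z<.082)&(g>r+5)]; print(n,'tray',len(p),rect(p),np.median(p[:,2]))
    print(' ext',np.percentile(p[:,0],[0.5,2,98,99.5]),np.percentile(p[:,1],[.5,2,98,99.5]))
    p=P[tr&(z>.085)&(z<.110)&(abs(g-r)<12)&(abs(r-b)<25)];print(' catches',[ (q.mean(0).round(3),len(q)) for q in (p[p[:,1]>-.24],p[p[:,1]<-.38]) if len(q)])
    p=P[tr&(z>.118)&(z<.13)].astype(np.float32)
    _,l,c=cv2.kmeans(p[:,:2].copy(),2,None,(3,30,1e-6),5,0)
    for k in(0,1):
        q=p[l[:,0]==k];print(' pot',cv2.minEnclosingCircle((q[:,:2]*1000)),len(q),np.percentile(q[:,2],95))
    cv=(x>.35)&(x<.68)&(y>.12)&(y<.42)
    p=P[cv&(z>.085)&(z<.105)];print(' coverbar',len(p),rect(p) if len(p) else 0,np.median(p[:,2]))
    p=P[cv&(z>.008)&(z<.03)&(b>140)&(g>140)];print(' coverledge',len(p),rect(p),np.percentile(p[:,2],[5,50,95]))
    sh=(x>.33)&(x<.58)&(y>-.1)&(y<.1)
    p=P[sh&(z>.085)&(z<.11)];print(' shbar',len(p),rect(p),np.percentile(p[:,2],[50,98]))
    p=P[sh&(z>.008)&(z<.06)&(g>r+5)];print(' shall',len(p),rect(p))
```

```text
scene tray 414 (array([ 490.4, -293.8]), array([236. , 219.3]), 88.9) 0.07234637283686224
 ext [0.38083111 0.38141613 0.59748202 0.59960976] [-0.40759677 -0.39832526 -0.18767079 -0.17643809]
 catches [(array([ 0.493, -0.176,  0.095]), 22), (array([ 0.488, -0.411,  0.093]), 40)]
 pot ((451.5611572265625, -255.06988525390625), 32.30134582519531) 73 0.1247259
 pot ((527.1716918945312, -337.1873474121094), 32.86043167114258) 61 0.124516584
 coverbar 139 (array([515.7, 286. ]), array([17.3, 72.6]), 88.6) 0.09401966255353156
 coverledge 855 (array([514.1, 284.2]), array([221.9, 230.3]), 87.0) [0.00977597 0.01603526 0.01964701]
 shbar 145 (array([472.8,  -8.6]), array([78.9, 18.5]), 12.5) [0.09885026 0.10365253]
 shall 741 (array([446.2, -14.8]), array([151.2,  77. ]), 10.2)
side tray 717 (array([ 494.4, -300.3]), array([232.6, 216.6]), 88.6) 0.07374681954400597
 ext [0.38641433 0.3880789  0.60112887 0.60133357] [-0.41384716 -0.41206415 -0.1979504  -0.1912388 ]
 catches [(array([ 0.497, -0.18 ,  0.094]), 57), (array([ 0.491, -0.414,  0.095]), 48)]
 pot ((529.8318481445312, -340.3782653808594), 32.53729248046875) 143 0.12485332
 pot ((453.7209167480469, -258.8033142089844), 32.300086975097656) 130 0.12573972
 coverbar 80 (array([519.6, 280.3]), array([23.5, 73.9]), 89.1) 0.0944181358842498
 coverledge 450 (array([519.7, 279.7]), array([227.9, 231.1]), 87.6) [0.01031499 0.01781661 0.02400511]
 shbar 143 (array([478.5, -13. ]), array([82.7, 24.6]), 0.8) [0.09740293 0.10652825]
 shall 639 (array([450.6, -16.3]), array([146.1,  81.8]), 11.0)
```

servo_tool --pt "0 0 0 0 0 6.6 8.5" --pt "0 0 0 0 0 6.6 8.5" --pt "0 0 0 0 0 6.6 8.5" --pt "0 0 0 0 0 6.6 8.5" --pt "-2.2 3.8 0 0 0 0 8.5" --pt "-2.2 3.8 0 0 0 0 8.5" --pt "-2.2 3.8 0 0 0 0 8.5" --pt "-2.2 3.8 0 0 0 0 8.5" --pt "-2.2 3.8 0 0 0 0 8.5" --pt "-2.2 3.8 0 0 0 0 8.5" --pt "-2.2 3.8 0 0 0 0 8.5" --pt "-2.0 3.6 0 0 0 0 8.5"

```text
time_s: 1.45
position: [0.4529, -0.2555, 0.1965]
tcp_rot: [-0.001, 1.0, -0.0, 0.0]
ft_force: [0.6, 0.5, 0.3]
opening: 0.0847
```

```bash
cat > now.py <<'E'
from h import *
s=observe();A=R.from_quat(s['tcp_rot']).as_matrix()
print('t',round(s['time_s'],2),'pos',s['position'].round(4),'q',s['q'].round(3),'open',round(s['opening'],4),'F',s['ft_force'].round(2))
print('toolx',A[:,0].round(3),'y',A[:,1].round(3),'z',A[:,2].round(3))
E
python3 now.py
python3 - <<'E'
from h import *
im,d,m=wrist('w1.png');P=wcloud(d,m)
M=(d>0)&(P[...,2]>.118)&(P[...,2]<.13)&(P[...,0]>.38)&(P[...,0]<.62)&(P[...,1]>-.42)&(P[...,1]<-.16)
p=P[M];print(len(p));q=p[p[:,1]>-.3];print(cv2.minEnclosingCircle((q[:,:2]*1000).astype(np.float32)))
E
```

```text
t 1.45 pos [ 0.4529 -0.2555  0.1965] q [-0.201  0.206 -0.247 -0.    -1.118 -1.368] open 0.0847 F [0.6  0.54 0.26]
toolx [-1.    -0.001 -0.   ] y [-0.001  1.    -0.   ] z [ 0. -0. -1.]
1837
((454.9725646972656, -255.6407928466797), 31.502365112304688)
```

View pics/w1.png

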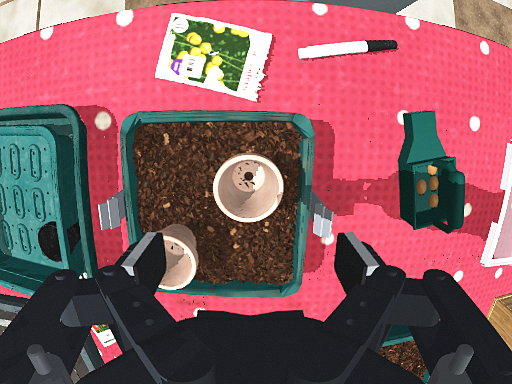

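Pot 1 at wrist px (249,188), between the jaws and measured at (0.455,-0.256); pot 2 at (177,262). Going down.

servo_tool --pt "-0.2 0 3 0 0 0 8.5" --pt "0 0 3 0 0 0 8.5" --pt "0 0 3 0 0 0 8.5" --pt "0 0 0.9 0 0 0 8.5" --pt "0 0 0 0 0 0 5.0" --pt "0 0 0 0 0 0 5.0" --pt "0 0 0 0 0 0 5.0" --pt "0 0 0 0 0 0 5.0" --pt "0 0 0 0 0 0 5.0" --pt "0 0 -3 0 0 0 5.0" --pt "0 0 -4 0 0 0 5.0" --pt "0 0 -4 0 0 0 5.0" --newtons 30

```text
time_s: 2.7
position: [0.4538, -0.2573, 0.2088]
tcp_rot: [-0.001, 1.0, 0.0, -0.0]
ft_force: [0.3, 0.4, -0.1]
opening: 0.0501
```

```bash
python3 now.py
python3 - <<'E'
from h import *
im,d,m=wrist('w2.png')
E
```

```text
t 2.7 pos [ 0.4538 -0.2573  0.2088] q [-0.204  0.2   -0.223  0.    -1.149 -1.365] open 0.0501 F [ 0.31  0.4  -0.06]
toolx [-1.    -0.001  0.001] y [-0.001  1.     0.   ] z [-0.001  0.    -1.   ]
```

View pics/w2.png

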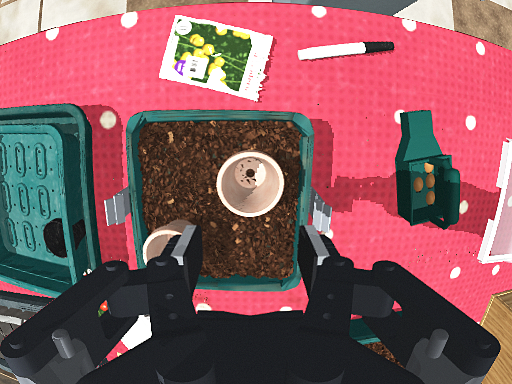

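Slipped off the rim's top: the partly open pads stand farther back. Going 13 mm lower.

servo_tool --pt "-0.1 0.1 2 0 0 0 8.5" --pt "0 0 2 0 0 0 8.5" --pt "0 0 2 0 0 0 8.5" --pt "0 0 3 0 0 0 8.5" --pt "0 0 3.4 0 0 0 8.5" --pt "0 0 0 0 0 0 5.2" --pt "0 0 0 0 0 0 5.2" --pt "0 0 0 0 0 0 5.2" --pt "0 0 0 0 0 0 5.2" --pt "0 0 0 0 0 0 5.2" --pt "0 0 -3 0 0 0 5.2" --pt "0 0 -4 0 0 0 5.2" --newtons 30

```text
time_s: 3.95
position: [0.4535, -0.2557, 0.1527]
tcp_rot: [-0.0, 1.0, 0.001, -0.002]
ft_force: [-0.0, 0.2, 0.0]
opening: 0.0523
```

```bash
python3 now.py
python3 - <<'E'
from h import *
im,d,m=wrist('w3.png')
E
```

```text
t 3.95 pos [ 0.4535 -0.2557  0.1527] q [-2.020e-01  2.490e-01 -3.070e-01 -1.000e-03 -1.020e+00 -1.368e+00] open 0.0523 F [-0.01  0.22  0.02]
toolx [-1.    -0.001  0.005] y [-0.001  1.     0.002] z [-0.005  0.002 -1.   ]
```

View pics/w3.png

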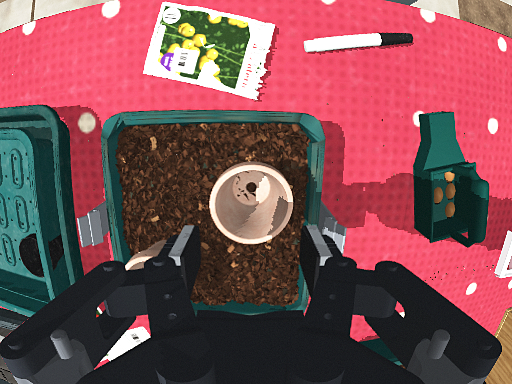

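servo_tool --pt "-0.1 0 -1 0 0 0 8.5" --pt "0 0 0 0 0 0 8.5" --pt "0 0 0 0 0 0 8.5" --pt "0 0 0 0 0 0 8.5" --pt "0 0 2 0 0 0 8.5" --pt "0 0 2 0 0 0 8.5" --pt "0 0 2 0 0 0 8.5" --pt "0 0 1.8 0 0 0 8.5" --pt "0 0 0 0 0 0 8.5" --pt "0 0 0 0 0 0 8.5" --newtons 30

```text
time_s: 5.0
position: [0.4559, -0.2564, 0.0849]
tcp_rot: [-0.001, 1.0, 0.0, -0.001]
ft_force: [1.0, -0.6, 0.9]
opening: 0.0849
```

```bash
python3 now.py
python3 - <<'E'
from h import *
im,d,m=wrist('w4.png')
E
```

```text
t 5.0 pos [ 0.4559 -0.2564  0.0849] q [-0.202  0.327 -0.393  0.    -0.853 -1.368] open 0.0849 F [ 0.97 -0.58  0.95]
toolx [-1.    -0.001  0.002] y [-0.001  1.     0.   ] z [-0.002  0.    -1.   ]
```

View pics/w4.png

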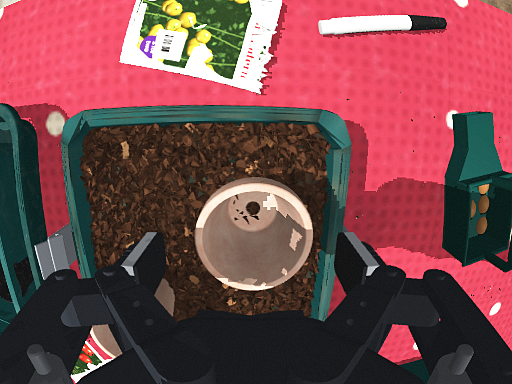

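servo_tool --pt "0 0 0 0 0 0 5.2" --pt "0 0 0 0 0 0 5.2" --pt "0 0 0 0 0 0 5.2" --pt "0 0 0 0 0 0 5.2" --pt "0 0 0 0 0 0 5.2" --pt "0 0 0 0 0 0 5.2" --pt "0 0 0 0 0 0 5.2" --pt "0 0 0 0 0 0 5.2" --newtons 30

```text
time_s: 5.85
position: [0.4564, -0.2564, 0.0857]
tcp_rot: [-0.001, 1.0, -0.0, 0.0]
ft_force: [-1.0, 0.8, 3.5]
opening: 0.0522
```

```bash
python3 now.py
python3 - <<'E'
from h import *
im,d,m=wrist('w5.png')
E
```

```text
t 5.85 pos [ 0.4564 -0.2564  0.0857] q [-0.202  0.325 -0.393  0.    -0.852 -1.368] open 0.0522 F [-1.04  0.79  3.54]
toolx [-1.    -0.001 -0.   ] y [-0.001  1.    -0.   ] z [ 0. -0. -1.]
```

View pics/w5.png

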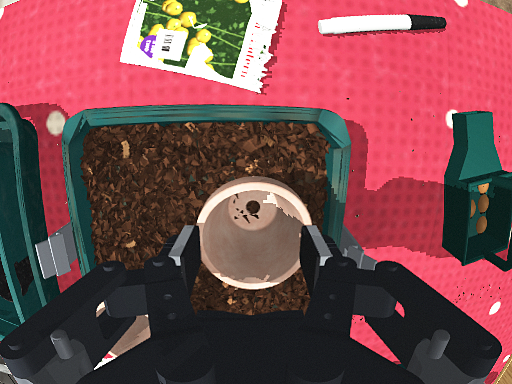

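servo_tool --pt "0 0 0 0 0 0 4.0" --pt "0 0 0 0 0 0 4.0" --pt "0 0 0 0 0 0 4.0" --pt "0 0 0 0 0 0 4.0" --newtons 30

```text
time_s: 6.3
position: [0.4579, -0.2582, 0.0874]
tcp_rot: [-0.001, 1.0, -0.002, 0.002]
ft_force: [-2.0, -3.6, 8.6]
opening: 0.0399
```

```bash
python3 now.py
python3 - <<'E'
from h import *
im,d,m=wrist('w6.png')
fix('side','s6.png')
im=cv2.imread('pics/s6.png');cv2.imwrite('pics/s6z.png',cv2.resize(im[200:330,170:320],None,fx=4,fy=4))
E
```

```text
t 6.3 pos [ 0.4579 -0.2582  0.0874] q [-0.203  0.324 -0.39   0.004 -0.852 -1.368] open 0.0399 F [-1.98 -3.62  8.58]
toolx [-1.    -0.002 -0.004] y [-0.002  1.    -0.004] z [ 0.004 -0.004 -1.   ]
```

View pics/s6z.png

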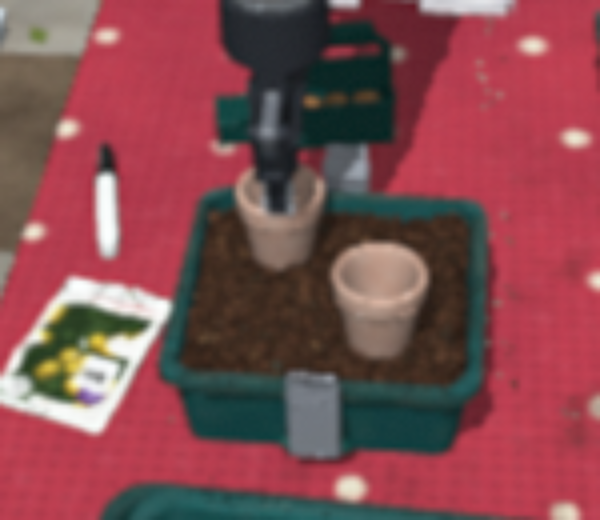

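Run:
```python
import cv2
im=cv2.imread('pics/w6.png');cv2.imwrite('pics/w6z.png',cv2.resize(im[150:340,100:400],None,fx=2.6,fy=2.6))
```

```text
(no output)
```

View pics/w6z.png

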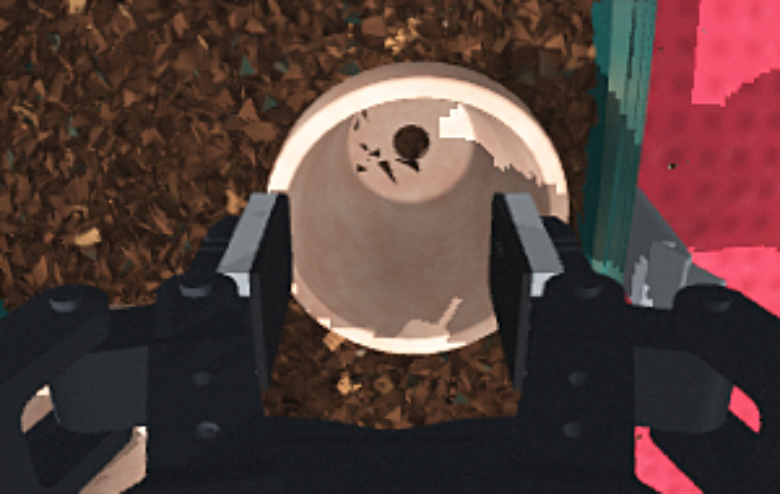

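```bash
python3 - <<'E'
from h import *
im,d,m=wrist('w7.png');P=wcloud(d,m)
# tips px: zoom (268,195)->100+268/2.6,150+195/2.6
for u,v in [(200,228),(205,230),(205,245),(192,250),(297,230),(300,245),(310,250),(256,178),(250,283),(206,215),(317,225),(150,180)]:
    print(u,v,im[v,u],P[v,u].round(4),d[v,u].round(4))
print((np.linalg.inv(wpose())@np.append(P[230,205],1)).round(3))
E
python3 now.py
```

```text
200 228 [133 130 124] [ 0.4466 -0.2804  0.1354] 0.1395
205 230 [15 13 13] [ 0.4468 -0.2777  0.1372] 0.1378
205 245 [29 27 26] [ 0.4508 -0.2768  0.1451] 0.1312
192 250 [117 114 108] [ 0.4468 -0.28    0.1582] 0.1175
297 230 [143 137 134] [ 0.4468 -0.2344  0.1368] 0.138
300 245 [14 12 12] [ 0.4465 -0.2356  0.1538] 0.1215
310 250 [118 114 111] [ 0.4469 -0.232   0.1577] 0.1179
256 178 [100 118 151] [ 0.4256 -0.2536  0.1207] 0.1481
250 283 [226 242 255] [ 0.4845 -0.2565  0.1242] 0.1601
206 215 [243 255 255] [ 0.4447 -0.2792  0.1225] 0.1514
317 225 [134 156 194] [ 0.4503 -0.2213  0.1223] 0.1529
150 180 [24 31 49] [ 0.4393 -0.328   0.067 ] 0.2037
[ 0.011 -0.02  -0.05   1.   ]
t 6.45 pos [ 0.4579 -0.2582  0.0874] q [-0.203  0.324 -0.39   0.004 -0.852 -1.368] open 0.0401 F [-1.04 -2.31  8.32]
toolx [-1.    -0.002 -0.004] y [-0.002  1.    -0.004] z [ 0.004 -0.004 -1.   ]
```

servo_tool --pt "0 0 -3 0 0 0 4.0" --pt "0 0 -4 0 0 0 4.0" --pt "0 0 -4 0 0 0 2.0" --pt "0 0 0 0 0 0 1.0" --pt "0 0 0 0 0 0 1.0"

```text
time_s: 6.95
position: [0.4564, -0.2562, 0.1958]
tcp_rot: [-0.0, 1.0, 0.0, 0.001]
ft_force: [-0.8, 0.5, -0.5]
opening: 0.0102
```

```bash
python3 - <<'E'
from h import *
im,d,m=wrist('w8.png');P=wcloud(d,m)
T=np.linalg.inv(wpose());Q=P@T[:3,:3].T+T[:3,3]
M=(d>0)&(d<.25)&(Q[...,2]>-.1)&(Q[...,2]<.03)&(abs(Q[...,0])<.03)&(abs(Q[...,1])<.07)
q=Q[M];print(len(q),q[:,2].max());
for z in np.arange(-.06,.02,.005):
    s=q[(q[:,2]>z)&(q[:,2]<z+.005)]
    if len(s):print(round(z,3),len(s),s.min(0).round(3),s.max(0).round(3))
im2,d2,m2=fix('side','s8.png');P2=cloud(d2,m2)
cv2.imwrite('pics/s8z.png',cv2.resize(im2[150:330,170:320],None,fx=3.3,fy=3.3))
E
python3 now.py
```

```text
9367 -0.03568087499872974
-0.06 271 [ 0.005 -0.017 -0.06 ] [ 0.01   0.02  -0.055]
-0.055 289 [-0.012 -0.017 -0.055] [ 0.011  0.02  -0.05 ]
-0.05 239 [-0.006 -0.017 -0.05 ] [ 0.011  0.02  -0.045]
-0.045 125 [ 0.005 -0.015 -0.045] [ 0.01   0.018 -0.04 ]
-0.04 15 [-0.01  -0.008 -0.039] [ 0.009  0.012 -0.036]
t 7.05 pos [ 0.4553 -0.2559  0.1939] q [-2.020e-01  2.130e-01 -2.430e-01 -1.000e-03 -1.117e+00 -1.368e+00] open 0.0098 F [0.24 0.25 0.36]
toolx [-1.    -0.001  0.002] y [-0.001  1.     0.001] z [-0.002  0.001 -1.   ]
```

View pics/w8.png

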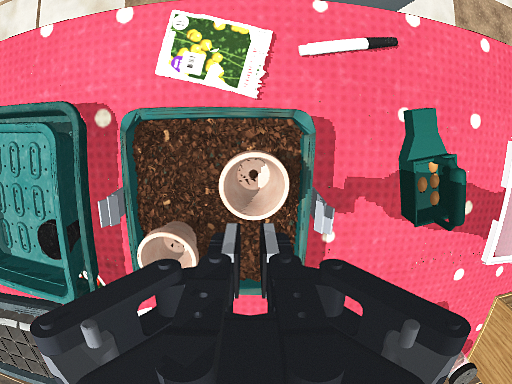

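View pics/s8z.png

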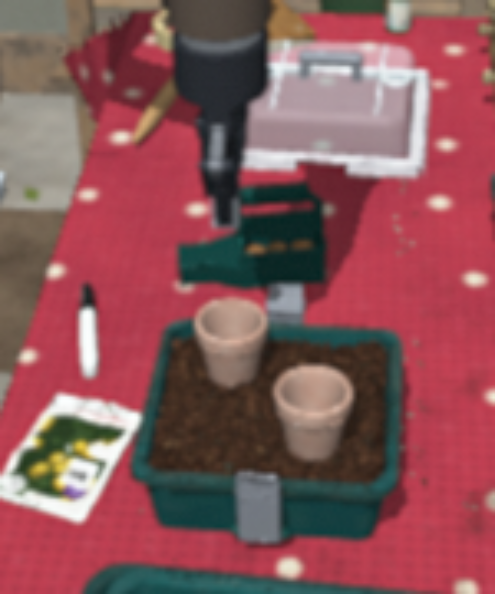

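Run:
```python
from h import *
s=observe();print(s['position'])
for n in('side','scene'):
    im,d,m=fix(n,n+'9.png');P=cloud(d,m)
    M=(d>0)&(abs(P[...,0]-.456)<.03)&(abs(P[...,1]+.256)<.05)&(P[...,2]>.14)&(P[...,2]<.35)
    p=P[M];print(n,len(p),p[:,2].min() if len(p) else 0)
    for z in np.arange(.19,.3,.01):
        q=p[(p[:,2]>z)&(p[:,2]<z+.01)]
        if len(q):print(round(z,3),len(q),q.min(0).round(3),q.max(0).round(3))
```

```text
[ 0.45525541 -0.25594868  0.19389932]
side 337 0.23086389157146336
0.23 17 [ 0.445 -0.273  0.231] [ 0.466 -0.248  0.24 ]
0.24 27 [ 0.444 -0.28   0.24 ] [ 0.465 -0.24   0.25 ]
0.25 31 [ 0.444 -0.277  0.25 ] [ 0.465 -0.264  0.26 ]
0.26 6 [ 0.45  -0.275  0.26 ] [ 0.461 -0.271  0.263]
0.27 13 [ 0.445 -0.292  0.272] [ 0.468 -0.246  0.28 ]
0.28 24 [ 0.442 -0.301  0.28 ] [ 0.467 -0.272  0.29 ]
0.29 25 [ 0.444 -0.305  0.291] [ 0.472 -0.237  0.3  ]
scene 515 0.22834602278455107
0.22 3 [ 0.443 -0.263  0.228] [ 0.451 -0.244  0.23 ]
0.23 21 [ 0.441 -0.27   0.23 ] [ 0.459 -0.238  0.239]
0.24 26 [ 0.44  -0.265  0.241] [ 0.457 -0.236  0.25 ]
0.25 30 [ 0.44  -0.266  0.251] [ 0.459 -0.234  0.26 ]
0.26 22 [ 0.439 -0.268  0.26 ] [ 0.459 -0.238  0.269]
0.27 39 [ 0.439 -0.291  0.271] [ 0.464 -0.218  0.28 ]
0.28 46 [ 0.438 -0.302  0.28 ] [ 0.462 -0.213  0.289]
0.29 61 [ 0.435 -0.304  0.291] [ 0.464 -0.206  0.299]
```

The cameras and the contact force both show that the real fingertips are about 36 mm short of the reported TCP. I will use that measured offset (tips ≈ TCP z + 0.036) from here on.

servo_tool --pt "0 0 0 0 0 0 8.5" --pt "0 0 0 0 0 0 8.5" --pt "0 0 0 0 0 0 8.5" --pt "0 0 0 0 0 0 8.5" --pt "0 0 3 0 0 0 8.5" --pt "0 0 4 0 0 0 8.5" --pt "0 0 4 0 0 0 8.5" --pt "0 0 2.8 0 0 0 8.5" --pt "0 0 0 0 0 0 4.5" --pt "0 0 0 0 0 0 4.5" --pt "0 0 0 0 0 0 4.5" --pt "0 0 0 0 0 0 4.5" --newtons 30

```text
time_s: 8.35
position: [0.4574, -0.2566, 0.059]
tcp_rot: [-0.001, 1.0, -0.0, 0.002]
ft_force: [0.7, -0.4, -1.0]
opening: 0.0641
```

servo_tool --pt "0 0 0 0 0 0 4.5" --pt "0 0 0 0 0 0 4.5" --pt "0 0 -2 0 0 0 4.5" --pt "0 0 -3 0 0 0 4.5" --pt "0 0 -4 0 0 0 4.5" --pt "0 0 0 0 0 0 4.5"

```text
time_s: 8.95
position: [0.4601, -0.2578, 0.1534]
tcp_rot: [-0.001, 1.0, -0.002, 0.006]
ft_force: [0.2, 0.5, -1.0]
opening: 0.0645
```

```bash
python3 - <<'E'
from h import *
im,d,m=wrist('w10.png')
E
python3 now.py
```

```text
t 9.0 pos [ 0.4582 -0.2568  0.1505] q [-0.202  0.252 -0.31   0.    -1.002 -1.368] open 0.0644 F [-0.07  0.71 -1.82]
toolx [-1.    -0.001 -0.007] y [-0.001  1.    -0.002] z [ 0.007 -0.002 -1.   ]
```

View pics/w10.png

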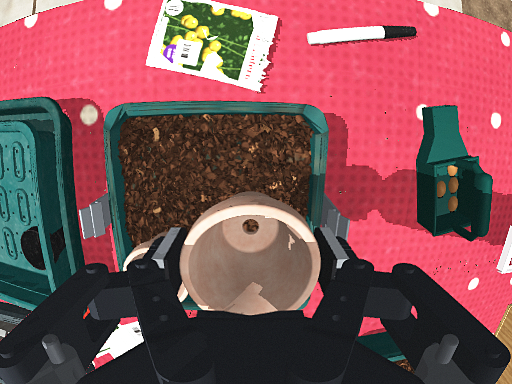

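servo_tool --pt "-1.0 1.9 0 0 0 0 4.5" --pt "-1.9 3.6 0 0 0 0 4.5" --pt "-1.9 3.6 0 0 0 0 4.5" --pt "-1.9 3.6 0 0 0 0 4.5" --pt "-1.9 3.6 0 0 0 0 4.5" --pt "-1.9 3.6 0 0 0 0 4.5" --pt "-1.9 3.6 0 0 0 0 4.5" --pt "-1.9 3.6 0 0 0 0 4.5" --pt "-1.9 3.6 0 0 0 0 4.5" --pt "-1.5 3.0 0 0 0 0 4.5" --pt "0 0 0 0 0 0 4.5" --pt "0 0 0 0 0 0 4.5"

```text
time_s: 10.2
position: [0.6319, 0.0814, 0.1455]
tcp_rot: [-0.001, 1.0, -0.0, -0.002]
ft_force: [0.1, -0.9, -0.8]
opening: 0.0642
```

```bash
python3 - <<'E'
from h import *
im,d,m=wrist('w11.png')
E
python3 now.py
```

```text
t 10.25 pos [0.6318 0.0806 0.1459] q [ 0.38   0.443 -0.03  -0.    -1.1   -1.95 ] open 0.0643 F [ 0.23  0.65 -0.99]
toolx [-1.    -0.001  0.003] y [-0.001  1.    -0.001] z [-0.003 -0.001 -1.   ]
```

View pics/w11.png

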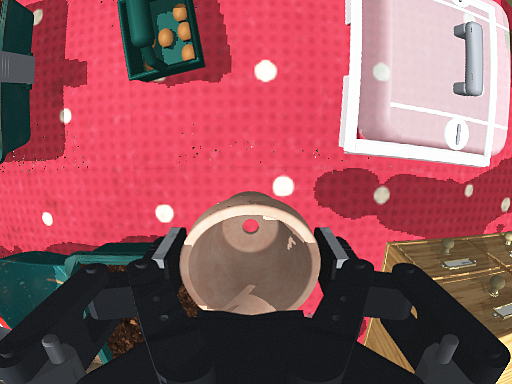

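servo_tool --pt "0 0 3 0 0 0 4.5" --pt "0 0 4 0 0 0 4.5" --pt "0 0 4 0 0 0 4.5" --pt "0 0 2.5 0 0 0 4.5" --pt "0 0 1.2 0 0 0 4.5" --pt "0 0 0.4 0 0 0 4.5" --pt "0 0 0 0 0 0 4.5"

```text
time_s: 10.95
position: [0.6333, 0.0804, -0.003]
tcp_rot: [-0.0, 1.0, 0.0, 0.0]
ft_force: [-0.5, 0.4, -0.0]
opening: 0.0642
```

```bash
python3 now.py
```

```text
t 10.95 pos [ 0.6333  0.0804 -0.003 ] q [ 0.379  0.599 -0.183  0.    -0.787 -1.95 ] open 0.0642 F [-0.55  0.39 -0.03]
toolx [-1.    -0.001 -0.001] y [-0.001  1.     0.   ] z [ 0.001  0.    -1.   ]
```

servo_tool --pt "0 0 0.2 0 0 0 4.5" --pt "0 0 0.2 0 0 0 4.5" --pt "0 0 0 0 0 0 8.5" --pt "0 0 0 0 0 0 8.5" --pt "0 0 0 0 0 0 8.5" --pt "0 0 0 0 0 0 8.5" --pt "0 0 -2 0 0 0 8.5" --pt "0 0 -3 0 0 0 8.5" --pt "0 0 -4 0 0 0 8.5" --pt "0 0 -4 0 0 0 8.5" --pt "0 0 -4 0 0 0 8.5"

```text
time_s: 12.05
position: [0.6326, 0.0808, 0.164]
tcp_rot: [-0.001, 1.0, -0.0, -0.0]
ft_force: [0.2, -0.4, 0.3]
opening: 0.085
```

```bash
python3 - <<'E'
from h import *
im,d,m=wrist('w12.png')
E
python3 now.py
```

```text
t 12.1 pos [0.6372 0.0813 0.1726] q [ 0.38   0.422  0.004  0.004 -1.139 -1.95 ] open 0.0849 F [ 2.54 -0.31  6.46]
toolx [-1.    -0.003 -0.015] y [-0.003  1.     0.002] z [ 0.015  0.002 -1.   ]
```

View pics/w12.png

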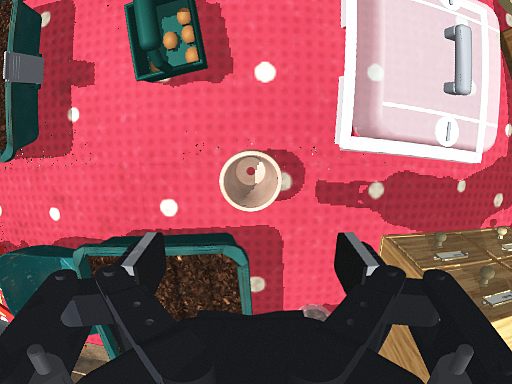

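Pot 1 stands upright on the table (wrist px 250,180). On to pot 2.

servo_tool --pt "0.5 -2 0 0 0 0 8.5" --pt "1.1 -4.4 0 0 0 0 8.5" --pt "1.1 -4.4 0 0 0 0 8.5" --pt "1.1 -4.4 0 0 0 0 8.5" --pt "1.1 -4.4 0 0 0 0 8.5" --pt "1.1 -4.4 0 0 0 0 8.5" --pt "1.1 -4.4 0 0 0 0 8.5" --pt "1.1 -4.4 0 0 0 0 8.5" --pt "1.1 -4.4 0 0 0 0 8.5" --pt "1.2 -4.8 0 0 0 0 8.5" --pt "0 0 0 0 0 0 8.5" --pt "0 0 0 0 0 0 8.5"

```text
time_s: 13.3
position: [0.5265, -0.3405, 0.1608]
tcp_rot: [0.001, 1.0, 0.001, -0.001]
ft_force: [-0.3, 0.4, 0.2]
opening: 0.085
```

```bash
python3 now.py
python3 - <<'E'
from h import *
im,d,m=wrist('w13.png');P=wcloud(d,m)
M=(d>0)&(P[...,2]>.118)&(P[...,2]<.13)&(P[...,0]>.47)&(P[...,0]<.6)&(P[...,1]>-.4)&(P[...,1]<-.28)
q=P[M];print(len(q),cv2.minEnclosingCircle((q[:,:2]*1000).astype(np.float32)))
E
```

```text
t 13.3 pos [ 0.5265 -0.3405  0.1608] q [-3.170e-01  4.150e-01 -3.700e-02 -1.000e-03 -1.122e+00 -1.256e+00] open 0.085 F [-0.31  0.38  0.18]
toolx [-1.     0.002  0.002] y [0.002 1.    0.001] z [-0.002  0.001 -1.   ]
1661 ((531.6448364257812, -337.75665283203125), 31.545682907104492)
```

View pics/w13.png

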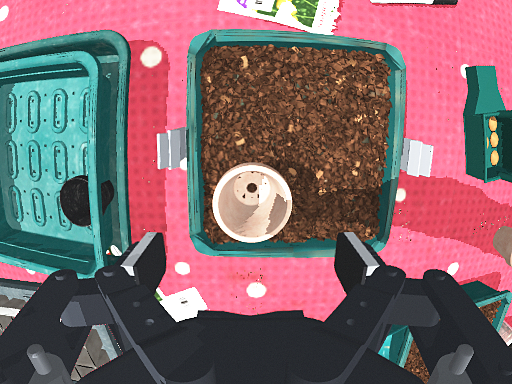

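servo_tool --pt "-0.4 0.2 2 0 0 0 8.5" --pt "0 0 3 0 0 0 8.5" --pt "0 0 3 0 0 0 8.5" --pt "0 0 2.4 0 0 0 8.5" --pt "0 0 0 0 0 0 4.5" --pt "0 0 0 0 0 0 4.5" --pt "0 0 0 0 0 0 4.5" --pt "0 0 0 0 0 0 4.5" --pt "0 0 0 0 0 0 4.5" --pt "0 0 -2 0 0 0 4.5" --pt "0 0 -4 0 0 0 4.5" --pt "0 0 -4 0 0 0 4.5"

```text
time_s: 14.55
position: [0.5317, -0.3372, 0.1593]
tcp_rot: [-0.0, 1.0, 0.0, -0.001]
ft_force: [0.2, -1.0, -0.9]
opening: 0.0646
```

```bash
python3 - <<'E'
from h import *
im,d,m=wrist('w14.png')
E
python3 now.py
```

```text
t 14.6 pos [ 0.5359 -0.3398  0.1686] q [-0.308  0.412 -0.023  0.004 -1.122 -1.261] open 0.0642 F [ 2.04 -0.83  5.76]
toolx [-1.    -0.003 -0.012] y [-0.003  1.    -0.008] z [ 0.012 -0.008 -1.   ]
```

View pics/w14.png

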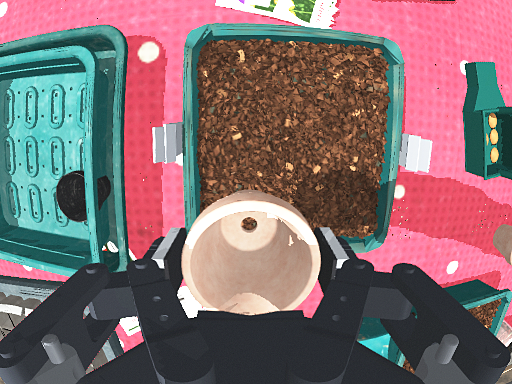

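servo_tool --pt "-0.6 2.0 0 0 0 0 4.5" --pt "-1.1 3.6 0 0 0 0 4.5" --pt "-1.1 3.6 0 0 0 0 4.5" --pt "-1.1 3.6 0 0 0 0 4.5" --pt "-1.1 3.6 0 0 0 0 4.5" --pt "-1.1 3.6 0 0 0 0 4.5" --pt "-1.1 3.6 0 0 0 0 4.5" --pt "-1.1 3.6 0 0 0 0 4.5" --pt "-1.1 3.6 0 0 0 0 4.5" --pt "0 0 0 0 0 0 4.5" --pt "0 0 0 0 0 0 4.5"

```text
time_s: 15.7
position: [0.626, -0.0283, 0.1584]
tcp_rot: [-0.001, 1.0, 0.0, 0.0]
ft_force: [-0.3, 0.2, -1.2]
opening: 0.064
```

```bash
python3 - <<'E'
from h import *
im,d,m=wrist('w15.png')
E
python3 now.py
```

```text
t 15.75 pos [ 0.6257 -0.0292  0.1584] q [ 0.211  0.414 -0.044 -0.    -1.113 -1.781] open 0.0643 F [ 0.2  -0.39 -0.64]
toolx [-1.    -0.001  0.   ] y [-0.001  1.     0.   ] z [-0.  0. -1.]
```

View pics/w15.png

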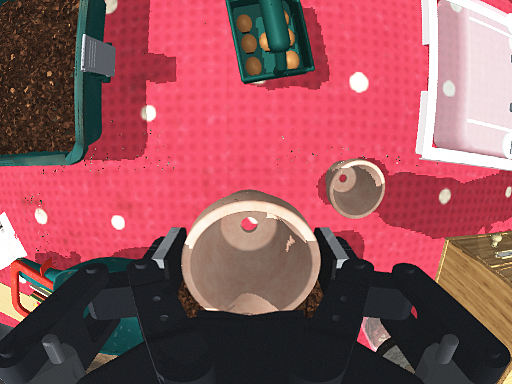

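servo_tool --pt "0 0 3 0 0 0 4.5" --pt "0 0 4 0 0 0 4.5" --pt "0 0 4 0 0 0 4.5" --pt "0 0 3 0 0 0 4.5" --pt "0 0 1.6 0 0 0 4.5" --pt "0 0 0.6 0 0 0 4.5" --pt "0 0 0.3 0 0 0 4.5" --pt "0 0 0 0 0 0 4.5"

```text
time_s: 16.55
position: [0.6265, -0.0297, -0.0059]
tcp_rot: [-0.0, 1.0, 0.0, 0.001]
ft_force: [0.0, -0.9, -1.6]
opening: 0.0645
```

```bash
python3 now.py
```

```text
t 16.55 pos [ 0.6265 -0.0297 -0.0059] q [ 0.21   0.588 -0.216  0.    -0.765 -1.781] open 0.0645 F [ 0.   -0.92 -1.59]
toolx [-1.    -0.    -0.001] y [-0.  1.  0.] z [ 0.001  0.    -1.   ]
```

servo_tool --pt "0 0 0.3 0 0 0 4.5" --pt "0 0 0 0 0 0 4.5" --pt "0 0 0 0 0 0 8.5" --pt "0 0 0 0 0 0 8.5" --pt "0 0 0 0 0 0 8.5" --pt "0 0 0 0 0 0 8.5" --pt "0 0 -2 0 0 0 8.5" --pt "0 0 -4 0 0 0 8.5" --pt "0 0 -4 0 0 0 8.5" --pt "1.0 0 -4 0 0 0 8.5" --pt "3.0 0 -3 0 0 0 8.5" --pt "4.0 0 0 0 0 0 8.5"

```text
time_s: 17.75
position: [0.5492, -0.0289, 0.1649]
tcp_rot: [-0.001, 1.0, 0.0, 0.005]
ft_force: [-0.5, 0.4, 0.4]
opening: 0.0851
```

```bash
python3 now.py
python3 - <<'E'
from h import *
im,d,m=wrist('w16.png');P=wcloud(d,m);np.save('wP.npy',P)
im,d,m=fix('scene','sc16.png');np.save('sceneP.npy',cloud(d,m))
im,d,m=fix('side','si16.png');np.save('sideP.npy',cloud(d,m))
E
```

```text
t 17.75 pos [ 0.5492 -0.0289  0.1649] q [ 0.243  0.277 -0.234  0.002 -1.049 -1.813] open 0.0851 F [-0.47  0.44  0.43]
toolx [-1.    -0.002 -0.01 ] y [-0.002  1.     0.001] z [ 0.01   0.001 -1.   ]
```

View pics/w16.png

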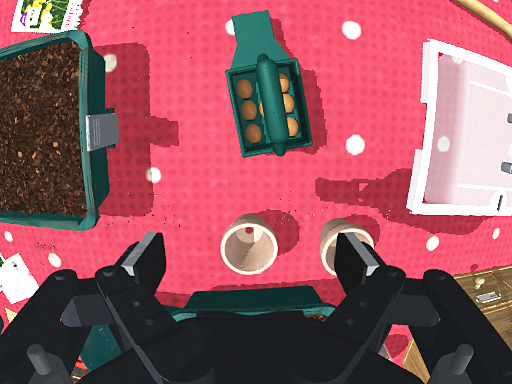

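View pics/sc16.png

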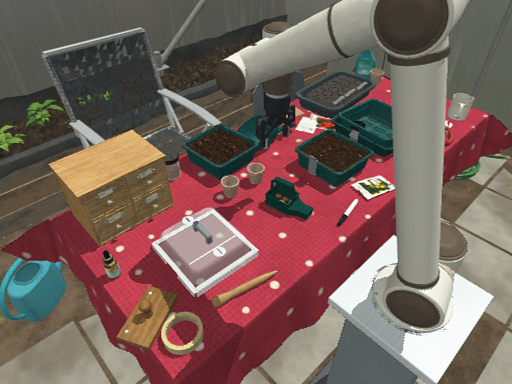

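```bash
cat > sh.py <<'E'
from h import *
P=np.load('wP.npy')
def pca(p):
    c=p.mean(0);u,s,v=np.linalg.svd(p-c);a=v[0]; a=a*np.sign(a[0]);return np.degrees(np.arctan2(a[1],a[0]))
for n in('wP','sceneP','sideP'):
    P=np.load(n+'.npy');x,y,z=P[...,0],P[...,1],P[...,2]
    p=P[(x>.33)&(x<.6)&(y>-.12)&(y<.1)&(z>.092)&(z<.112)]
    r=cv2.minAreaRect((p[:,:2]*1000).astype(np.float32));print(n,len(p),r,p.mean(0).round(4),pca(p[:,:2]),np.percentile(p[:,2],95))
E
python3 sh.py
```

```text
wP 1831 ((476.5634765625, -8.631481170654297), (74.18363952636719, 18.525802612304688), 10.894344329833984) [ 0.476  -0.0094  0.1015] 10.652904609892191 0.1039613654074349
sceneP 108 ((471.1199035644531, -9.491933822631836), (68.39399719238281, 18.272117614746094), 11.695076942443848) [ 0.4681 -0.0078  0.0991] 11.451045604468185 0.10362001164157143
sideP 104 ((477.00469970703125, -12.610862731933594), (72.53739929199219, 24.170928955078125), 17.537019729614258) [ 0.4748 -0.0159  0.0999] 10.466534612011575 0.10540725667574355
```

servo_tool --pt "3.0 1.0 0 0 0 0 6" --pt "4.2 1.0 0 0 0 0 6" --pt "0 0 0 0 0 -5.5 6" --pt "0 0 0 0 0 -5.4 6" --pt "0 0 3 0 0 0 6" --pt "0 0 3 0 0 0 6" --pt "0 0 0 0 0 0 6" --pt "0 0 0 0 0 0 6" --newtons 60

```text
time_s: 18.7
position: [0.4747, -0.0093, 0.1004]
tcp_rot: [-0.096, 0.995, -0.0, -0.0]
ft_force: [0.7, 0.7, 1.3]
opening: 0.0598
```

```bash
python3 now.py
python3 - <<'E'
from h import *
im,d,m=wrist('w17.png');P=wcloud(d,m);np.save('wP.npy',P)
E
python3 sh.py | head -1
```

```text
t 18.7 pos [ 0.4747 -0.0093  0.1004] q [ 3.240e-01  2.310e-01 -4.870e-01  1.000e-03 -8.540e-01 -1.704e+00] open 0.0598 F [0.68 0.65 1.29]
toolx [-0.982 -0.191  0.001] y [-0.191  0.982 -0.001] z [-0.001 -0.001 -1.   ]
wP 2779 ((473.9599304199219, -9.630020141601562), (70.73651123046875, 18.193572998046875), 10.94144058227539) [ 0.4718 -0.0099  0.1016] 11.156148944364022 0.1039214756704224
```

View pics/w17.png

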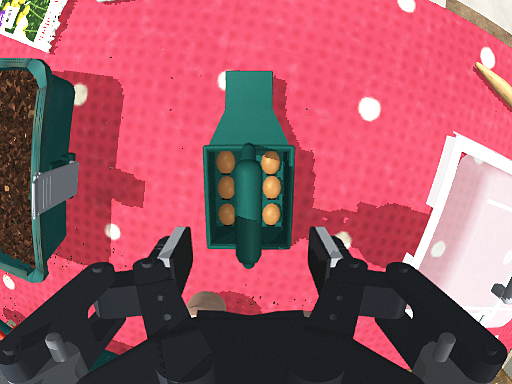

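servo_tool --pt "0 0 3 0 0 0 6" --pt "0 0 3 0 0 0 6" --pt "0 0 0.8 0 0 0 6" --pt "0 0 0 0 0 0 0.5" --pt "0 0 0 0 0 0 0.5" --pt "0 0 0 0 0 0 0.5" --pt "0 0 0 0 0 0 0.5" --pt "0 0 0 0 0 0 0.5" --pt "0 0 0 0 0 0 0.5" --pt "0 0 0 0 0 0 0.5" --newtons 60

```text
time_s: 19.75
position: [0.4754, -0.0091, 0.0338]
tcp_rot: [-0.096, 0.995, 0.0, 0.002]
ft_force: [-0.1, -0.9, 5.9]
opening: 0.017
```

```bash
python3 now.py
```

```text
t 19.75 pos [ 0.4754 -0.0091  0.0338] q [ 3.240e-01  3.290e-01 -5.650e-01  1.000e-03 -6.730e-01 -1.704e+00] open 0.017 F [-0.06 -0.87  5.86]
toolx [-0.982 -0.191 -0.003] y [-0.191  0.982 -0.   ] z [ 0.003  0.001 -1.   ]
```

servo_tool --pt "0 0 -0.5 0 0 0 0.5" --pt "0 0 -1 0 0 0 0.5" --pt "0 0 -2 0 0 0 0.5" --pt "0 0 -3 0 0 0 0.5" --pt "0 0 -3 0 0 0 0.5" --pt "0 0 -3 0 0 0 0.5" --pt "0 0 -3 0 0 0 0.5" --pt "0 0 -2 0 0 0 0.5" --pt "0 0 -0.6 0 0 0 0.5" --pt "0 0 0 0 0 0 0.5"

```text
time_s: 20.75
position: [0.4736, -0.0092, 0.2137]
tcp_rot: [-0.095, 0.995, 0.0, 0.0]
ft_force: [-0.5, -0.2, -2.5]
opening: 0.0174
```

```bash
python3 now.py
python3 - <<'E'
from h import *
im,d,m=wrist('w18.png')
E
```

```text
t 20.75 pos [ 0.4736 -0.0092  0.2137] q [ 3.240e-01  1.100e-01 -3.190e-01 -1.000e-03 -1.140e+00 -1.704e+00] open 0.0174 F [-0.46 -0.25 -2.47]
toolx [-0.982 -0.19  -0.001] y [-0.19   0.982  0.001] z [ 0.001  0.001 -1.   ]
```

View pics/w18.png

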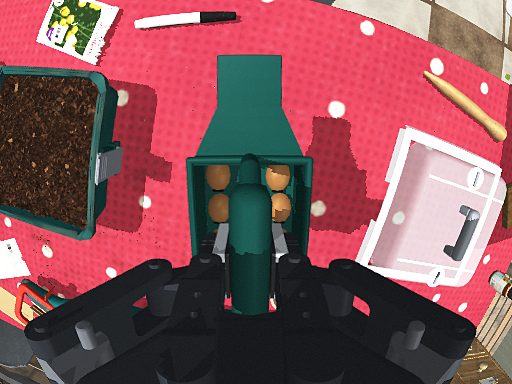

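Shaker held level with its beans in view (wrist px 220–280, 175–210). Carrying it over the tray.

servo_tool --pt "0 0 0 0 0 3 0.5" --pt "0 0 0 0 0 5 0.5" --pt "-0.7 -1.0 0 0 0 2.9 0.5" --pt "-1.4 -2.0 0 0 0 0 0.5" --pt "-2.0 -3.0 0 0 0 0 0.5" --pt "-2.4 -3.6 0 0 0 0 0.5" --pt "-2.4 -3.6 0 0 0 0 0.5" --pt "-2.4 -3.6 0 0 0 0 0.5" --pt "-2.2 -3.4 0 0 0 0 0.5" --pt "-1.6 -2.4 0 0 0 0 0.5" --pt "-1.1 -1.5 0 0 0 0 0.5" --pt "0 0 0 0 0 0 0.5"

```text
time_s: 22.0
position: [0.6368, -0.2525, 0.2096]
tcp_rot: [0.001, 1.0, 0.0, -0.002]
ft_force: [-0.4, 1.6, -3.0]
opening: 0.017
```

```bash
python3 now.py
```

```text
t 22.0 pos [ 0.6368 -0.2525  0.2096] q [-0.142  0.484  0.199  0.    -1.291 -1.431] open 0.017 F [-0.44  1.57 -2.96]
toolx [-1.     0.002  0.004] y [0.002 1.    0.001] z [-0.004  0.001 -1.   ]
```

servo_tool --pt "0 0 0 0 -7 0 0.5" --pt "0 0 0 0 -7 0 0.5" --pt "0 0 0 0 -7 0 0.5" --pt "0.7 0 1.8 0 -2 0 0.5" --pt "0 0 0 0 0 0 0.5" --pt "0 1.2 0 0 0 0 0.5" --pt "0 -1.2 0 0 0 0 0.5" --pt "0 0 0 0 0 0 0.5"

```text
time_s: 22.8
position: [0.6379, -0.2501, 0.1947]
tcp_rot: [-0.001, 0.98, -0.0, 0.2]
ft_force: [0.0, -0.3, -2.4]
opening: 0.0171
```

```bash
python3 now.py
cat > look.py <<'E'
import sys
from h import *
n=sys.argv[1]
im,d,m=wrist('w%s.png'%n)
s,_,_=fix('side'); c=cv2.resize(s[210:330,190:310],None,fx=3.2,fy=3.2)
cv2.imwrite('pics/c%s.png'%n,np.hstack([cv2.resize(im[0:384,80:440],(360,384)),c]))
E
python3 look.py 19
```

```text
t 22.8 pos [ 0.6379 -0.2501  0.1947] q [-0.173  0.307 -0.144 -0.101 -0.726 -1.334] open 0.0171 F [ 0.   -0.32 -2.42]
toolx [-0.92  -0.002 -0.391] y [-0.002  1.    -0.001] z [ 0.391 -0.    -0.92 ]
```

View pics/c19.png

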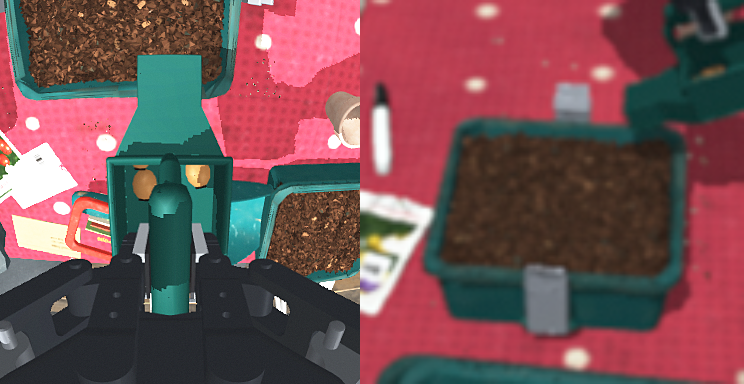

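Run:
```python
from h import *
im,d,m=wrist();P=wcloud(d,m)
for v in(50,56,60,66,75): print(v,P[v,248].round(4),im[v,248])
im,d,m=fix('side');P=cloud(d,m)
M=(d>0)&(P[...,0]>.48)&(P[...,0]<.6)&(P[...,1]>-.3)&(P[...,1]<-.2)&(P[...,2]>.1)&(P[...,2]<.16)
p=P[M];i=p[:,0].argmin();print(p[i],p[p[:,2].argmin()],p.min(0))
```

```text
50 [ 0.5608 -0.25    0.0648] [ 67  91 130]
56 [ 0.5485 -0.2495  0.1472] [143 152  54]
60 [ 0.5504 -0.2495  0.1503] [142 153  61]
66 [ 0.5542 -0.2495  0.1505] [141 151  57]
75 [ 0.5591 -0.2495  0.154 ] [138 152  55]
[ 0.5455113  -0.25294681  0.14695511] [ 0.5574517  -0.26709927  0.12669039] [ 0.5455113  -0.28032844  0.12669039]
```

servo_tool --pt "0 0 0 0 -3 0 0.5" --pt "0 1.2 0 0 0 0 0.5" --pt "0 -1.2 0 0 0 0 0.5" --pt "0 0 0 0 0 0 0.5" --pt "0 0 0 0 0 0 0.5"

```text
time_s: 23.5
position: [0.6367, -0.2498, 0.1941]
tcp_rot: [-0.0, 0.974, 0.0, 0.225]
ft_force: [-0.2, 0.0, -3.6]
opening: 0.0171
```

```bash
python3 look.py 20
```

```text
(no output)
```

View pics/c20.png

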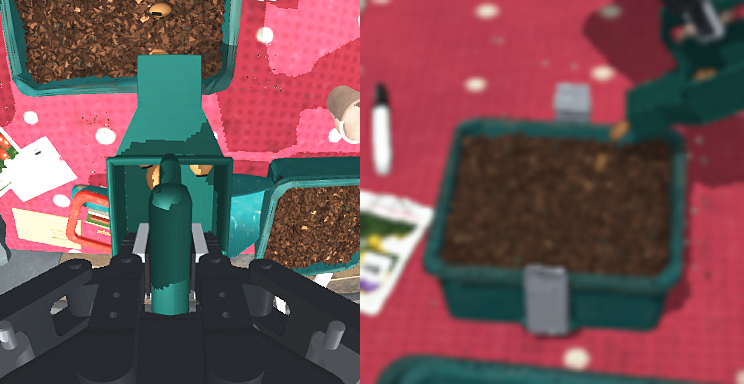

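```bash
cat > beans.py <<'E'
import sys
from h import *
def run(n):
    out=[]
    for cam in('side','scene'):
        im,d,m=fix(cam);P=cloud(d,m)
        x,y,z=P[...,0],P[...,1],P[...,2]
        M=((d>0)&(x>.38)&(x<.60)&(y>-.40)&(y<-.19)&(z>.0685)&(z<.09)).astype(np.uint8)
        hsv=cv2.cvtColor(im,cv2.COLOR_BGR2HSV)
        C=((hsv[...,0]>8)&(hsv[...,0]<22)&(hsv[...,2]>110)&(hsv[...,1]>70)).astype(np.uint8)
        C&=((d>0)&(x>.38)&(x<.60)&(y>-.40)&(y<-.19)&(z>.06)&(z<.09)).astype(np.uint8)
        k,l,st,c=cv2.connectedComponentsWithStats(C)
        print(cam,[(tuple(P[l==i].mean(0).round(3)),int(st[i,4])) for i in range(1,k) if st[i,4]>=5])
        out.append(im)
    s=cv2.resize(out[0][210:330,180:320],None,fx=3,fy=3);s2=cv2.resize(out[1][115:215,285:385],None,fx=3.6,fy=3.6)
    cv2.imwrite('pics/b%s.png'%n,np.hstack([s,s2]))
run(sys.argv[1])
E
python3 beans.py 21; python3 look.py 21
```

```text
side [((np.float64(0.532), np.float64(-0.261), np.float64(0.082)), 21)]
scene [((np.float64(0.538), np.float64(-0.256), np.float64(0.073)), 9), ((np.float64(0.515), np.float64(-0.256), np.float64(0.073)), 15)]
```

View pics/b21.png

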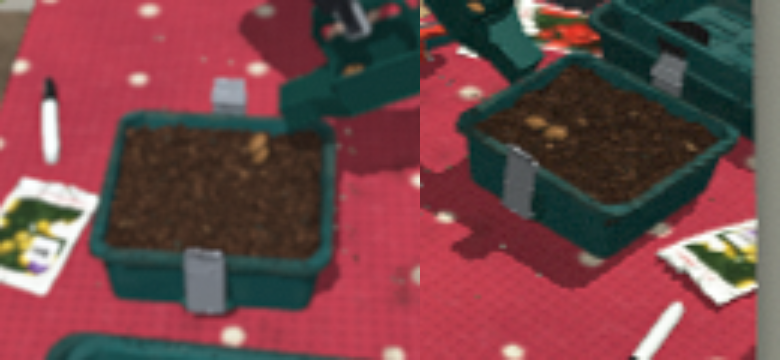

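View pics/c21.png

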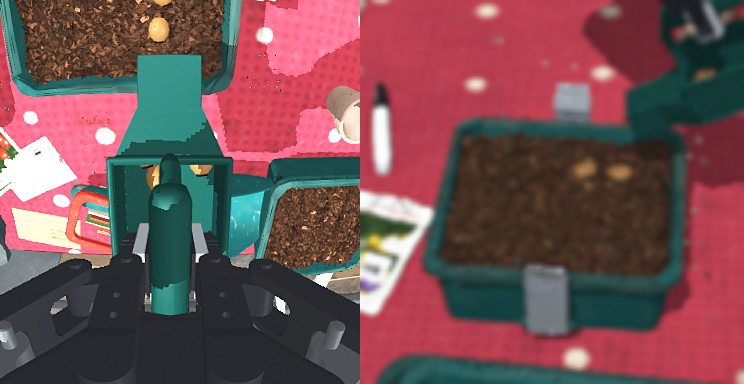

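servo_tool --pt "0 0 0 0 8 0 0.5" --pt "0 0 0 0 8 0 0.5" --pt "0 -2 0 0 0 0 0.5" --pt "0 -3 0 0 0 0 0.5" --pt "0 -3 0 0 0 0 0.5" --pt "-1.0 -1.4 0.2 0 0 0 0.5" --pt "0 0 0 0 -7 0 0.5" --pt "0 0 0 0 -7 0 0.5" --pt "0 0 0 0 0 0 0.5" --pt "0 1.2 0 0 0 0 0.5" --pt "0 -1.2 0 0 0 0 0.5" --pt "0 0 0 0 0 0 0.5"

```text
time_s: 25.0
position: [0.648, -0.3441, 0.1944]
tcp_rot: [-0.001, 0.978, -0.0, 0.208]
ft_force: [0.4, -0.6, -2.4]
opening: 0.017
```

```bash
python3 beans.py 22; python3 look.py 22;python3 now.py
```

```text
side [((np.float64(0.514), np.float64(-0.26), np.float64(0.073)), 26), ((np.float64(0.545), np.float64(-0.264), np.float64(0.074)), 23), ((np.float64(0.519), np.float64(-0.352), np.float64(0.073)), 28)]
scene [((np.float64(0.514), np.float64(-0.346), np.float64(0.071)), 10), ((np.float64(0.541), np.float64(-0.257), np.float64(0.073)), 11), ((np.float64(0.509), np.float64(-0.255), np.float64(0.073)), 11)]
t 25.2 pos [ 0.6473 -0.3434  0.1936] q [-0.334  0.393  0.01  -0.188 -0.8   -1.131] open 0.0175 F [ 0.69 -0.17 -2.43]
toolx [-0.914 -0.001 -0.406] y [-0.001  1.     0.   ] z [ 0.406  0.001 -0.914]
```

View pics/c22.png

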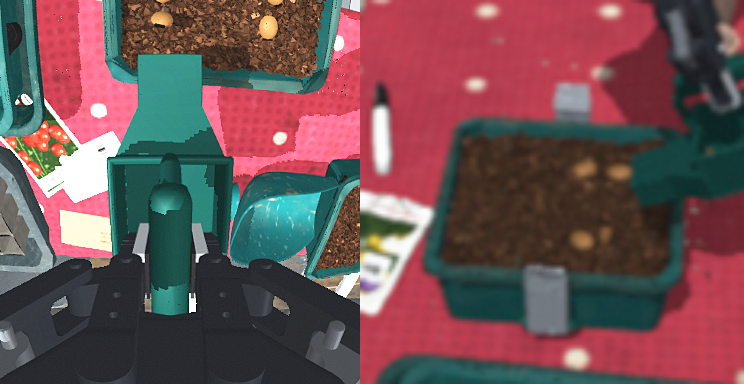

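servo_tool --pt "0 0 0 0 8 0 0.5" --pt "0 0 0 0 8 0 0.5" --pt "0 0 0 0 0 0 0.5" --pt "0 0 0 0 0 0 0.5"

```text
time_s: 25.6
position: [0.6477, -0.343, 0.1925]
tcp_rot: [-0.001, 0.998, 0.001, 0.07]
ft_force: [-0.3, -0.4, -3.0]
opening: 0.0169
```

```bash
python3 beans.py 23; python3 look.py 23
```

```text
side [((np.float64(0.514), np.float64(-0.26), np.float64(0.073)), 26), ((np.float64(0.541), np.float64(-0.264), np.float64(0.074)), 11), ((np.float64(0.518), np.float64(-0.352), np.float64(0.074)), 30), ((np.float64(0.549), np.float64(-0.353), np.float64(0.074)), 30)]
scene [((np.float64(0.546), np.float64(-0.349), np.float64(0.072)), 11), ((np.float64(0.513), np.float64(-0.345), np.float64(0.073)), 11), ((np.float64(0.541), np.float64(-0.257), np.float64(0.073)), 11), ((np.float64(0.51), np.float64(-0.255), np.float64(0.073)), 12)]
```

View pics/c23.png

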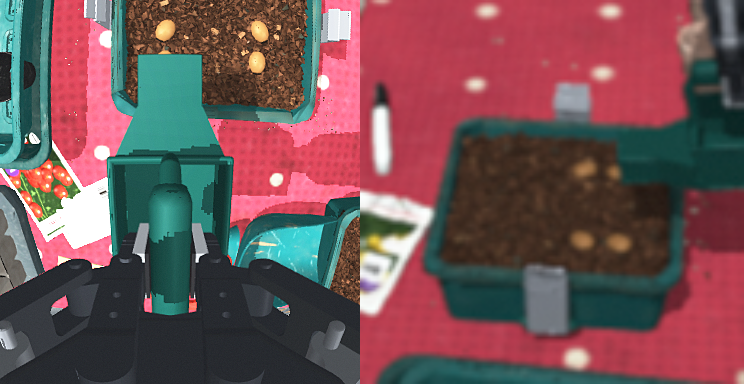

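View pics/b23.png

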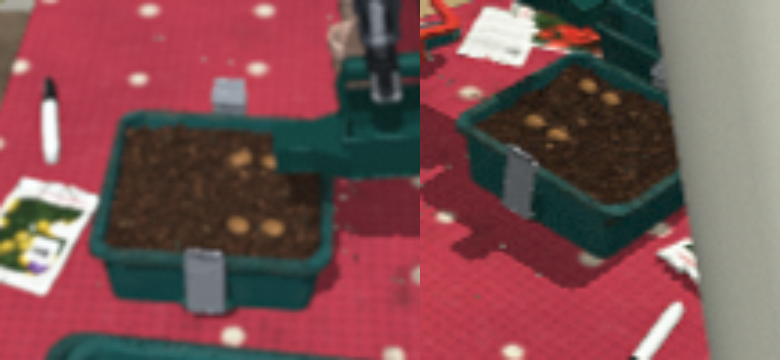

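servo_tool --pt "2 0 -0.3 0 0 0 0.5" --pt "3.5 0 -0.5 0 0 0 0.5" --pt "3.1 0 -0.4 0 0 0 0.5" --pt "0 0 0 0 0 0 0.5" --pt "0 0 0 0 -7 0 0.5" --pt "0 0 0 0 -7 0 0.5" --pt "0 0 0 0 0 0 0.5" --pt "0 0 0 0 0 0 0.5"

```text
time_s: 26.6
position: [0.5595, -0.3445, 0.1949]
tcp_rot: [-0.0, 0.982, -0.001, 0.191]
ft_force: [-0.3, -0.7, -2.0]
opening: 0.0171
```

```bash
python3 now.py; python3 look.py 24
```

```text
t 26.6 pos [ 0.5595 -0.3445  0.1949] q [-0.383  0.285 -0.133 -0.195 -0.803 -1.076] open 0.0171 F [-0.3  -0.67 -2.  ]
toolx [-0.927 -0.001 -0.375] y [-0.     1.    -0.001] z [ 0.375 -0.001 -0.927]
```

View pics/c24.png

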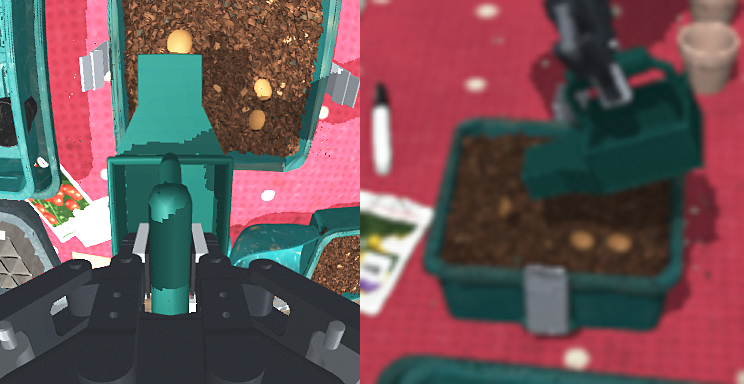

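```bash
python3 beans.py 25; python3 look.py 25
```

```text
side [((np.float64(0.444), np.float64(-0.342), np.float64(0.083)), 8), ((np.float64(0.518), np.float64(-0.352), np.float64(0.073)), 29), ((np.float64(0.549), np.float64(-0.353), np.float64(0.074)), 29)]
scene [((np.float64(0.545), np.float64(-0.349), np.float64(0.072)), 11), ((np.float64(0.513), np.float64(-0.343), np.float64(0.073)), 10), ((np.float64(0.51), np.float64(-0.255), np.float64(0.073)), 12)]
```

View pics/c25.png

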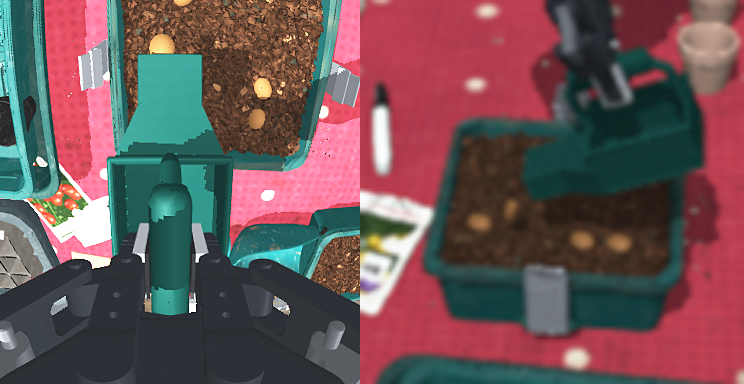

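servo_tool --pt "0 0 0 0 8 0 0.5" --pt "0 0 0 0 8 0 0.5" --pt "0 0 0 0 0 0 0.5"

```text
time_s: 27.2
position: [0.5638, -0.3437, 0.1926]
tcp_rot: [-0.002, 0.999, -0.001, 0.052]
ft_force: [0.2, 0.1, -3.3]
opening: 0.0176
```

```bash
python3 beans.py 26; python3 look.py 26
```

```text
side [((np.float64(0.428), np.float64(-0.335), np.float64(0.073)), 28), ((np.float64(0.431), np.float64(-0.359), np.float64(0.073)), 32), ((np.float64(0.518), np.float64(-0.352), np.float64(0.073)), 30), ((np.float64(0.549), np.float64(-0.353), np.float64(0.074)), 30)]
scene [((np.float64(0.545), np.float64(-0.348), np.float64(0.073)), 11), ((np.float64(0.513), np.float64(-0.344), np.float64(0.073)), 10), ((np.float64(0.51), np.float64(-0.253), np.float64(0.074)), 10), ((np.float64(0.429), np.float64(-0.354), np.float64(0.073)), 10), ((np.float64(0.422), np.float64(-0.327), np.float64(0.074)), 12)]
```

View pics/c26.png

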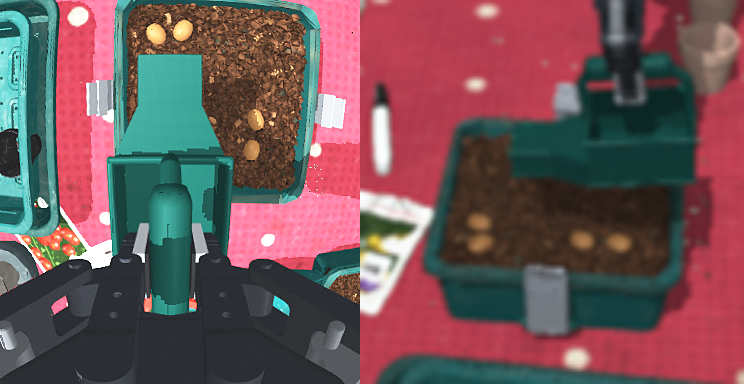

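servo_tool --pt "0 2 0 0 0 0 0.5" --pt "-0.5 3.5 0 0 0 0 0.5" --pt "-0.4 3 0 0 0 0 0.5" --pt "0 1 0 0 0 0 0.5" --pt "0 0 0 0 -7 0 0.5" --pt "0 0 0 0 -7 0 0.5" --pt "0 0 0 0 -2 0 0.5" --pt "0 0 0 0 0 0 0.5" --pt "0 0 0 0 0 0 0.5" --pt "0 0 0 0 0 0 0.5"

```text
time_s: 28.4
position: [0.5695, -0.2493, 0.1951]
tcp_rot: [-0.0, 0.982, -0.0, 0.191]
ft_force: [0.2, -0.1, -2.2]
opening: 0.0169
```

```bash
python3 beans.py 27; python3 look.py 27; python3 now.py
```

```text
side [((np.float64(0.459), np.float64(-0.245), np.float64(0.074)), 19), ((np.float64(0.514), np.float64(-0.26), np.float64(0.074)), 25), ((np.float64(0.546), np.float64(-0.262), np.float64(0.073)), 25), ((np.float64(0.428), np.float64(-0.335), np.float64(0.073)), 28), ((np.float64(0.431), np.float64(-0.36), np.float64(0.073)), 31), ((np.float64(0.518), np.float64(-0.352), np.float64(0.073)), 30), ((np.float64(0.549), np.float64(-0.353), np.float64(0.074)), 30)]
scene [((np.float64(0.514), np.float64(-0.345), np.float64(0.072)), 10), ((np.float64(0.541), np.float64(-0.257), np.float64(0.073)), 11), ((np.float64(0.51), np.float64(-0.255), np.float64(0.073)), 12), ((np.float64(0.428), np.float64(-0.353), np.float64(0.073)), 11), ((np.float64(0.423), np.float64(-0.328), np.float64(0.073)), 12), ((np.float64(0.454), np.float64(-0.237), np.float64(0.073)), 10)]
t 28.6 pos [ 0.5693 -0.2489  0.1944] q [-0.194  0.211 -0.268 -0.11  -0.718 -1.307] open 0.0174 F [-0.42  1.21 -2.22]
toolx [-0.927 -0.001 -0.374] y [-0.001  1.     0.   ] z [ 0.374  0.    -0.927]
```

View pics/c27.png

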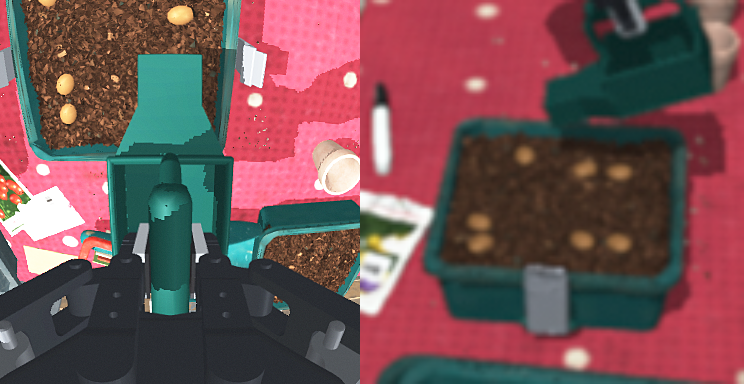

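servo_tool --pt "2.3 0 -0.9 0 0 0 0.5" --pt "0 0 0 0 -3 0 0.5" --pt "0 1.2 0 0 0 0 0.5" --pt "0 -1.2 0 0 0 0 0.5" --pt "0 0 0 0 0 0 0.5" --pt "0 0 0 0 0 0 0.5"

```text
time_s: 29.2
position: [0.5444, -0.2489, 0.1942]
tcp_rot: [-0.0, 0.976, 0.0, 0.216]
ft_force: [-0.5, 0.2, -1.0]
opening: 0.0173
```

```bash
python3 beans.py 28; python3 look.py 28
```

```text
side [((np.float64(0.458), np.float64(-0.244), np.float64(0.074)), 21), ((np.float64(0.514), np.float64(-0.26), np.float64(0.073)), 25), ((np.float64(0.546), np.float64(-0.263), np.float64(0.073)), 25), ((np.float64(0.428), np.float64(-0.335), np.float64(0.073)), 28), ((np.float64(0.431), np.float64(-0.359), np.float64(0.073)), 31), ((np.float64(0.518), np.float64(-0.352), np.float64(0.073)), 29), ((np.float64(0.549), np.float64(-0.353), np.float64(0.074)), 31)]
scene [((np.float64(0.542), np.float64(-0.257), np.float64(0.072)), 12), ((np.float64(0.51), np.float64(-0.255), np.float64(0.073)), 11), ((np.float64(0.427), np.float64(-0.353), np.float64(0.073)), 10), ((np.float64(0.423), np.float64(-0.329), np.float64(0.072)), 12), ((np.float64(0.454), np.float64(-0.239), np.float64(0.072)), 12)]
```

View pics/c28.png

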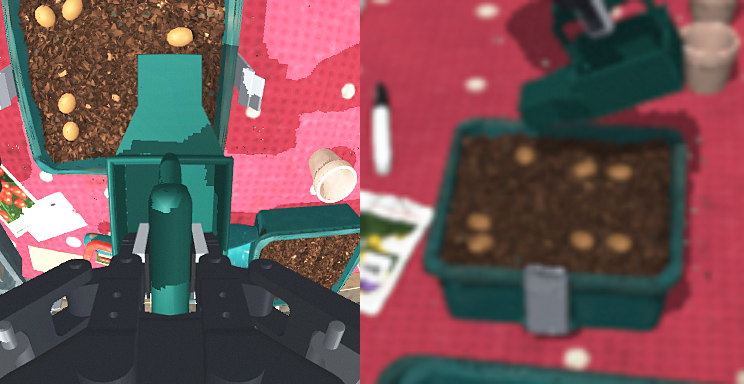

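servo_tool --pt "0 0 0 0 -6 0 0.5" --pt "0 1.2 0 0 0 0 0.5" --pt "0 -1.2 0 0 0 0 0.5" --pt "0 0 0 0 0 0 0.5" --pt "0 0 0 0 -6 0 0.5" --pt "0 1.2 0 0 0 0 0.5" --pt "0 -1.2 0 0 0 0 0.5" --pt "0 0 0 0 0 0 0.5" --pt "0 0 0 0 0 0 0.5"

```text
time_s: 30.3
position: [0.5443, -0.2489, 0.1944]
tcp_rot: [-0.0, 0.948, 0.0, 0.317]
ft_force: [0.4, 0.1, -1.0]
opening: 0.0171
```

```bash
python3 beans.py 29; python3 look.py 29;python3 now.py
```

```text
side [((np.float64(0.458), np.float64(-0.244), np.float64(0.074)), 21), ((np.float64(0.514), np.float64(-0.26), np.float64(0.073)), 27), ((np.float64(0.546), np.float64(-0.263), np.float64(0.074)), 25), ((np.float64(0.428), np.float64(-0.335), np.float64(0.074)), 28), ((np.float64(0.431), np.float64(-0.36), np.float64(0.074)), 32), ((np.float64(0.518), np.float64(-0.352), np.float64(0.073)), 31), ((np.float64(0.549), np.float64(-0.353), np.float64(0.074)), 31)]
scene [((np.float64(0.511), np.float64(-0.346), np.float64(0.074)), 7), ((np.float64(0.541), np.float64(-0.257), np.float64(0.073)), 12), ((np.float64(0.51), np.float64(-0.256), np.float64(0.073)), 11), ((np.float64(0.428), np.float64(-0.353), np.float64(0.073)), 11), ((np.float64(0.422), np.float64(-0.327), np.float64(0.074)), 12), ((np.float64(0.453), np.float64(-0.236), np.float64(0.073)), 11)]
t 30.5 pos [ 0.5442 -0.2486  0.1942] q [-0.269  0.11  -0.413 -0.38  -0.448 -1.007] open 0.0171 F [-0.2   0.35 -1.45]
toolx [-0.799 -0.001 -0.602] y [-0.001  1.     0.   ] z [ 0.602  0.001 -0.799]
```

View pics/c29.png

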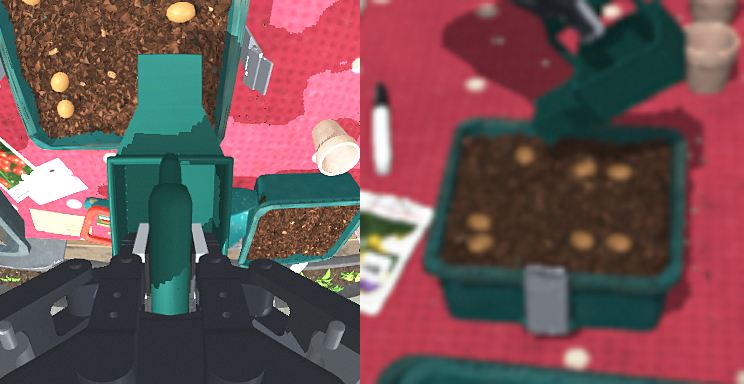

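servo_tool --pt "0 0 0 0 8 0 0.5" --pt "0 0 0 0 8 0 0.5" --pt "0 0 0 0 8 0 0.5" --pt "0 0 0 0 8 0 0.5" --pt "0 0 0 0 -8 0 0.5" --pt "0 0 0 0 -8 0 0.5" --pt "0 0 0 0 -8 0 0.5" --pt "0 0 0 0 -8 0 0.5" --pt "0 1.2 0 0 -2 0 0.5" --pt "0 -1.2 0 0 0 0 0.5" --pt "0 1.2 0 0 0 0 0.5" --pt "0 -1.2 0 0 0 0 0.5"

```text
time_s: 31.7
position: [0.5433, -0.247, 0.1938]
tcp_rot: [-0.001, 0.943, 0.001, 0.333]
ft_force: [0.2, 0.4, -1.4]
opening: 0.0174
```

servo_tool --pt "0 0 0 0 0 0 0.5" --pt "0 0 0 0 0 0 0.5" --pt "0 0 0 0 0 0 0.5"

```text
time_s: 32.0
position: [0.5441, -0.2486, 0.1942]
tcp_rot: [-0.0, 0.943, 0.0, 0.334]
ft_force: [-0.8, 0.1, -2.2]
opening: 0.0173
```

```bash
python3 beans.py 30; python3 look.py 30
python3 - <<'E'
from h import *
im=fix('scene')[0];cv2.imwrite('pics/sc30.png',cv2.resize(im[60:220,230:400],None,fx=3.5,fy=3.5))
im=fix('side')[0];cv2.imwrite('pics/si30.png',cv2.resize(im[150:320,180:350],None,fx=3.5,fy=3.5))
E
```

```text
side [((np.float64(0.458), np.float64(-0.245), np.float64(0.074)), 21), ((np.float64(0.514), np.float64(-0.26), np.float64(0.073)), 28), ((np.float64(0.546), np.float64(-0.263), np.float64(0.074)), 25), ((np.float64(0.428), np.float64(-0.335), np.float64(0.073)), 28), ((np.float64(0.431), np.float64(-0.36), np.float64(0.073)), 32), ((np.float64(0.518), np.float64(-0.353), np.float64(0.074)), 30), ((np.float64(0.549), np.float64(-0.353), np.float64(0.073)), 31)]
scene [((np.float64(0.513), np.float64(-0.346), np.float64(0.073)), 9), ((np.float64(0.541), np.float64(-0.257), np.float64(0.073)), 12), ((np.float64(0.511), np.float64(-0.255), np.float64(0.073)), 11), ((np.float64(0.427), np.float64(-0.353), np.float64(0.073)), 11), ((np.float64(0.423), np.float64(-0.329), np.float64(0.072)), 12), ((np.float64(0.454), np.float64(-0.239), np.float64(0.072)), 12)]
```

View pics/sc30.png

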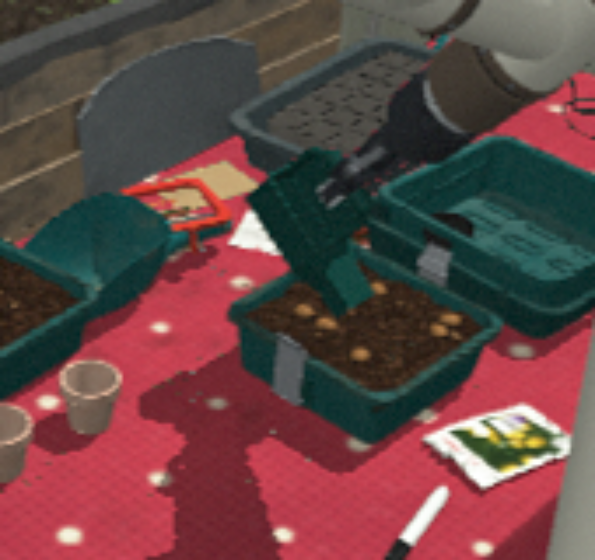

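View pics/si30.png

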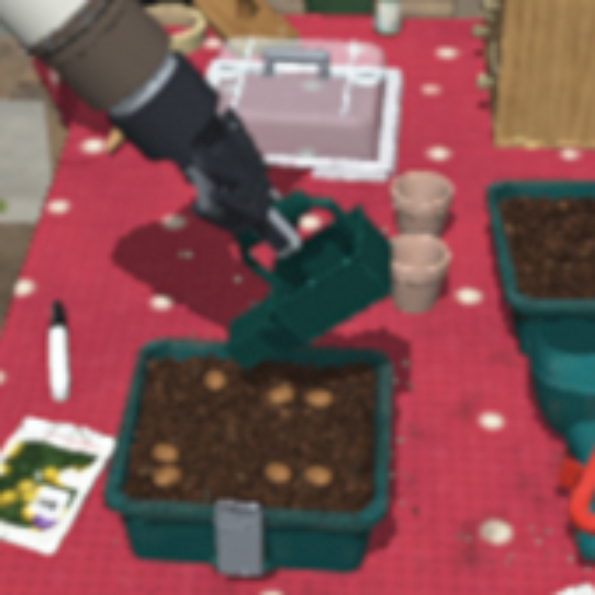

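Seven beans lie singly, two in each quarter but the near left, which has one; the hopper looks empty. Taking the shaker back to the table.

servo_tool --pt "0 0 0 0 8 0 0.5" --pt "0 0 0 0 8 0 0.5" --pt "0 0 0 0 8 0 0.5" --pt "0 0 0 0 8 0 0.5" --pt "0 0 0 0 7 0 0.5" --pt "0.5 1.5 -1.5 0 0 0 0.5" --pt "1.1 3.8 0 0 0 0 0.5" --pt "1.1 3.8 0 0 0 0 0.5" --pt "1.1 3.8 0 0 0 0 0.5" --pt "1.1 3.8 0 0 0 0 0.5" --pt "1.1 3.8 0 0 0 0 0.5" --pt "0.9 3.3 0 0 0 0 0.5"

```text
time_s: 33.5
position: [0.474, -0.009, 0.2099]
tcp_rot: [-0.001, 1.0, 0.001, 0.004]
ft_force: [1.5, 0.4, -2.9]
opening: 0.0173
```

servo_tool --pt "0 0 0 0 0 0 0.5" --pt "0 0 0 0 0 0 0.5"

```text
time_s: 33.7
position: [0.4747, -0.01, 0.2099]
tcp_rot: [-0.002, 1.0, 0.001, 0.004]
ft_force: [-0.1, 0.2, -1.7]
opening: 0.0173
```

```bash
python3 now.py;python3 look.py 31
python3 - <<'E'
from h import *
im,d,m=wrist();P=wcloud(d,m)
for v in range(50,200,6): print(v,P[v,248].round(4),im[v,248]) if 0 else None
# slope of spout top / hopper rim: sample hopper rim corners later
E
```

```text
t 33.7 pos [ 0.4747 -0.01    0.2099] q [ 3.230e-01  1.110e-01 -3.280e-01  1.000e-03 -1.124e+00 -1.890e+00] open 0.0173 F [-0.05  0.25 -1.7 ]
toolx [-1.    -0.003 -0.007] y [-0.003  1.     0.002] z [ 0.007  0.002 -1.   ]
```

View pics/w31.png

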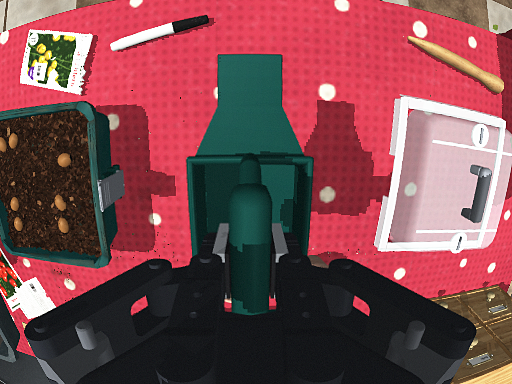

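servo_tool --pt "0 0 2 0 0 0 0.5" --pt "0 0 4 0 0 0 0.5" --pt "0 0 4 0 0 0 0.5" --pt "0 0 4 0 0 0 0.5" --pt "0 0 2 0 0 0 0.5" --pt "0 0 1.2 0 0 0 0.5" --pt "0 0 0 0 0 0 0.5" --pt "0 0 0 0 0 0 0.5"

```text
time_s: 34.65
position: [0.4762, -0.0113, 0.0373]
tcp_rot: [-0.0, 1.0, 0.0, 0.002]
ft_force: [0.2, 0.5, -1.3]
opening: 0.0172
```

```bash
python3 now.py
```

```text
t 34.65 pos [ 0.4762 -0.0113  0.0373] q [ 0.319  0.323 -0.561  0.002 -0.681 -1.891] open 0.0172 F [ 0.19  0.52 -1.33]
toolx [-1.    -0.    -0.005] y [-0.     1.     0.001] z [ 0.005  0.001 -1.   ]
```

servo_tool --pt "0 0 0.2 0 0 0 0.5" --pt "0 0 0.2 0 0 0 0.5" --pt "0 0 0 0 0 0 0.5"

```text
time_s: 34.95
position: [0.4761, -0.0106, 0.0336]
tcp_rot: [-0.001, 1.0, 0.001, 0.003]
ft_force: [0.8, -0.7, -1.1]
opening: 0.017
```

```bash
python3 now.py
```

```text
t 34.95 pos [ 0.4761 -0.0106  0.0336] q [ 3.210e-01  3.290e-01 -5.660e-01  1.000e-03 -6.700e-01 -1.891e+00] open 0.017 F [ 0.79 -0.7  -1.08]
toolx [-1.    -0.002 -0.006] y [-0.002  1.     0.001] z [ 0.006  0.001 -1.   ]
```

servo_tool --pt "0 0 0.2 0 0 0 0.5" --pt "0 0 0 0 0 0 0.5"

```text
time_s: 35.15
position: [0.4761, -0.0106, 0.0336]
tcp_rot: [-0.001, 1.0, 0.0, 0.003]
ft_force: [-4.6, 0.9, 15.0]
opening: 0.0171
```

```bash
python3 now.py
```

```text
t 35.15 pos [ 0.4761 -0.0106  0.0336] q [ 0.321  0.329 -0.566  0.002 -0.67  -1.891] open 0.0171 F [-4.65  0.91 15.02]
toolx [-1.    -0.003 -0.006] y [-0.003  1.     0.   ] z [ 0.006  0.    -1.   ]
```

Down on the table. Back off slightly, then release.

servo_tool --pt "0 0 -0.15 0 0 0 0.5" --pt "0 0 0 0 0 0 6" --pt "0 0 0 0 0 0 6" --pt "0 0 0 0 0 0 6" --pt "0 0 0 0 0 0 6" --pt "0 0 -2 0 0 0 6" --pt "0 0 -4 0 0 0 6" --pt "0 0 -4 0 0 0 6" --pt "0 0 -4 0 0 0 6" --pt "-2 0 -4 0 0 0 6" --pt "-4 0 -4 0 0 0 6" --pt "-2 0 -1 0 0 0 6"

```text
time_s: 36.35
position: [0.5536, -0.0107, 0.2632]
tcp_rot: [-0.001, 1.0, 0.001, 0.007]
ft_force: [0.3, 1.1, -0.4]
opening: 0.0602
```

```bash
python3 now.py;python3 look.py 32
python3 - <<'E'
from h import *
im,d,m=wrist();P=wcloud(d,m);np.save('wP.npy',P)
E
python3 sh.py|head -1
```

```text
t 36.35 pos [ 0.5536 -0.0107  0.2632] q [ 0.275  0.214 -0.067  0.002 -1.276 -1.844] open 0.0602 F [ 0.28  1.11 -0.36]
toolx [-1.    -0.002 -0.014] y [-0.002  1.     0.001] z [ 0.014  0.001 -1.   ]
wP 938 ((476.7820739746094, -9.207857131958008), (17.03498649597168, 74.09313201904297), 89.96255493164062) [ 0.4767 -0.009   0.1016] -0.3818146668917138 0.10407591667294229
```

View pics/w32.png

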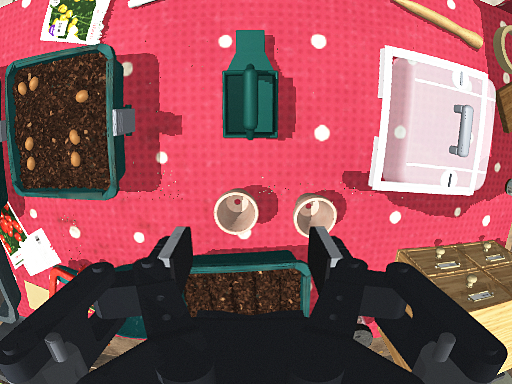

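servo_tool --pt "0 2 0 0 0 0 6" --pt "0.3 4 0 0 0 0 6" --pt "0.3 4 0 0 0 0 6" --pt "0.3 4 0 0 0 0 6" --pt "0.3 4 0 0 0 0 6" --pt "0.3 4 0 0 0 0 6" --pt "0.3 4 0 0 0 0 6" --pt "0 3.2 0 0 0 0 6" --pt "0 0 0 0 0 0 6" --pt "0 0 0 0 0 0 6"

```text
time_s: 37.5
position: [0.53, 0.281, 0.2568]
tcp_rot: [-0.002, 1.0, -0.001, 0.001]
ft_force: [0.4, -1.4, 0.4]
opening: 0.06
```

```bash
python3 now.py
python3 - <<'E'
from h import *
im,d,m=wrist('w33.png');P=wcloud(d,m);np.save('wP.npy',P);cv2.imwrite('w33i.png',im)
im,d,m=fix('scene');np.save('sceneP.npy',cloud(d,m))
im,d,m=fix('side');np.save('sideP.npy',cloud(d,m))
for n in('wP','sceneP','sideP'):
    P=np.load(n+'.npy');x,y,z=P[...,0],P[...,1],P[...,2]
    p=P[(x>.42)&(x<.62)&(y>.2)&(y<.36)&(z>.089)&(z<.102)]
    print(n,len(p),cv2.minAreaRect((p[:,:2]*1000).astype(np.float32)) if len(p) else 0, p.mean(0).round(4))
E
```

```text
t 37.5 pos [0.53   0.281  0.2568] q [ 7.580e-01  3.070e-01  4.300e-02  2.000e-03 -1.307e+00 -2.327e+00] open 0.06 F [ 0.37 -1.4   0.42]
toolx [-1.    -0.003 -0.002] y [-0.003  1.    -0.001] z [ 0.002 -0.001 -1.   ]
wP 984 ((497.23876953125, 298.70458984375), (18.2402400970459, 75.52017211914062), 86.77772521972656) [0.4964 0.2985 0.0949]
sceneP 137 ((493.9614562988281, 298.76995849609375), (17.263784408569336, 74.74552154541016), 87.59648895263672) [0.4923 0.2992 0.0942]
sideP 61 ((495.464111328125, 294.7075500488281), (22.782554626464844, 74.61782836914062), 86.6036605834961) [0.4941 0.2931 0.0946]
```

View pics/w33.png

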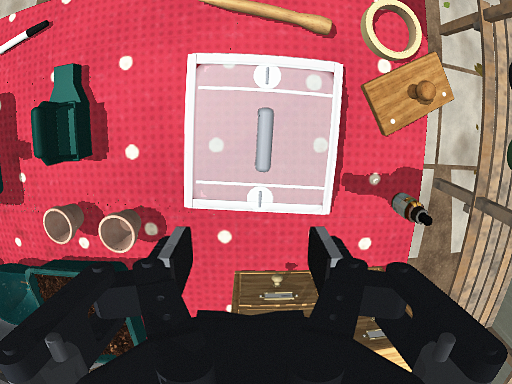

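The cover was knocked: its bar is now at (0.497, 0.2985), yaw −3.2°.

servo_tool --pt "1.5 0.8 0 0 0 3.2 6" --pt "1.75 1.05 0 0 0 0 6" --pt "0 0 4 0 0 0 6" --pt "0 0 4 0 0 0 6" --pt "0 0 4 0 0 0 6" --pt "0 0 2 0 0 0 6" --pt "0 0 0 0 0 0 6" --pt "0 0 0 0 0 0 6"

```text
time_s: 38.45
position: [0.5009, 0.3002, 0.1192]
tcp_rot: [0.027, 1.0, 0.0, 0.003]
ft_force: [0.4, -0.1, -0.2]
opening: 0.0597
```

```bash
python3 now.py
python3 - <<'E'
from h import *
im,d,m=wrist('w34.png');P=wcloud(d,m);x,y,z=P[...,0],P[...,1],P[...,2]
p=P[(x>.42)&(x<.62)&(y>.2)&(y<.36)&(z>.089)&(z<.102)]
print(len(p),cv2.minAreaRect((p[:,:2]*1000).astype(np.float32)), p.mean(0).round(4))
E
```

```text
t 38.45 pos [0.5009 0.3002 0.1192] q [ 0.819  0.378 -0.21   0.004 -0.978 -2.447] open 0.0597 F [ 0.39 -0.08 -0.24]
toolx [-0.998  0.055 -0.005] y [0.055 0.998 0.001] z [ 0.005  0.001 -1.   ]
2381 ((496.67901611328125, 298.3658447265625), (17.631166458129883, 74.14269256591797), 87.18254852294922) [0.4945 0.2987 0.0949]
```

View pics/w34.png

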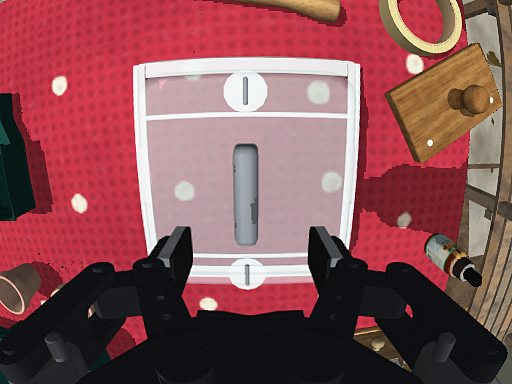

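servo_tool --pt "0.35 -0.1 3 0 0 0 6" --pt "0 0 3 0 0 0 6" --pt "0 0 1.5 0 0 0 6" --pt "0 0 0.8 0 0 0 6" --pt "0 0 0 0 0 0 0.5" --pt "0 0 0 0 0 0 0.5" --pt "0 0 0 0 0 0 0.5" --pt "0 0 0 0 0 0 0.5" --pt "0 0 0 0 0 0 0.5" --pt "0 0 0 0 0 0 0.5" --pt "0 0 0 0 0 0 0.5" --newtons 60

```text
time_s: 39.6
position: [0.4979, 0.3006, 0.0371]
tcp_rot: [0.027, 1.0, 0.001, 0.003]
ft_force: [-0.8, -1.1, 5.7]
opening: 0.0169
```

```bash
python3 now.py; python3 look.py 35
```

```text
t 39.6 pos [0.4979 0.3006 0.0371] q [ 0.824  0.469 -0.307  0.005 -0.789 -2.451] open 0.0169 F [-0.78 -1.15  5.67]
toolx [-0.999  0.054 -0.007] y [0.054 0.999 0.003] z [ 0.007  0.002 -1.   ]
```

View pics/w35.png

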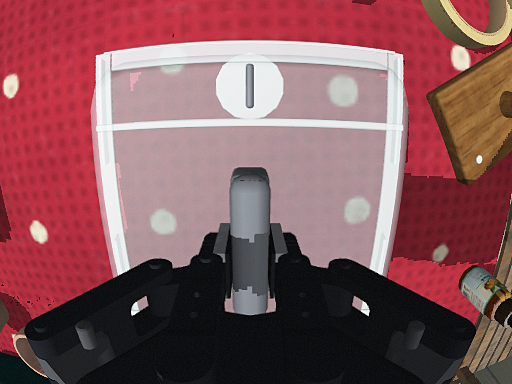

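```bash
cat > tr.py <<'E'
from h import *
m0=camera_model('wrist')
def go(f,pos,seed,q=[0,1,0,0]):
    im=cv2.imread('pics/'+f);hsv=cv2.cvtColor(im,cv2.COLOR_BGR2HSV)
    pink=((hsv[...,0]>165)|(hsv[...,0]<4))&(hsv[...,1]>110)&(hsv[...,2]>60)
    T=np.eye(4);T[:3,:3]=R.from_quat(q).as_matrix();T[:3,3]=pos
    m=dict(m0);m['W']=T@np.array(m0['mount'])
    c=np.array([.494,-.294]);res={}
    # for each side, walk outward from rim to first pink
    for side in ('near','left','right','far'):
        pts=[]
        for t in np.linspace(-.08,.08,33):
            if side in('left','right') and abs(t)<.03: continue
            prev=None
            for s in np.arange(.09,.135,.0005):
                p={'near':(c[0]-s,c[1]+t),'far':(c[0]+s,c[1]+t),'left':(c[0]+t,c[1]+s),'right':(c[0]+t,c[1]-s)}[side]
                C=np.linalg.inv(m['W'])@np.array([p[0],p[1],.076,1]);th=np.arctan2(np.hypot(C[0],C[1]),C[2]);ph=np.arctan2(C[1],C[0]);r=K(m)*th
                u=int(round(m['cx']+r*np.cos(ph)));v=int(round(m['cy']+r*np.sin(ph)))
                if not(0<=u<512 and 0<=v<230):break
                if pink[v,u]: pts.append(p);break
        if len(pts)>6:
            pts=np.array(pts); i=0 if side in('near','far') else 1
            A=pts[:,1-i]-c[1-i];b=pts[:,i]
            for _ in range(3):
                k=np.polyfit(A,b,1);e=abs(b-np.polyval(k,A));g=e<=max(.0015,np.median(e)*2);A,b=A[g],b[g]
            res[side]=(round(k[1],4),round(np.degrees(np.arctan(k[0])),2),len(b))
    print(f,res)
go('w1.png',[.4529,-.2555,.1965],0,[-.001,1,0,0])
go('w2.png',[.4538,-.2573,.2088],0,[-.001,1,0,0])
go('w8.png',[.4558,-.256,.195],0)
go('w13.png',[.5265,-.3405,.1608],0,[.001,1,.001,-.001])
E
python3 tr.py
```

```text
w1.png {'near': (np.float64(0.3856), np.float64(1.43), 33), 'left': (np.float64(-0.1903), np.float64(-1.87), 11), 'right': (np.float64(-0.3952), np.float64(-0.94), 11)}
w2.png {'near': (np.float64(0.3856), np.float64(1.34), 33), 'left': (np.float64(-0.1903), np.float64(-1.72), 11), 'right': (np.float64(-0.3959), np.float64(-1.3), 11)}
w8.png {'near': (np.float64(0.3847), np.float64(1.63), 33), 'left': (np.float64(-0.1903), np.float64(-1.87), 11), 'right': (np.float64(-0.3948), np.float64(-0.83), 11)}
w13.png {'near': (np.float64(0.3869), np.float64(1.57), 29), 'left': (np.float64(-0.1909), np.float64(-1.31), 16), 'right': (np.float64(-0.3968), np.float64(-1.64), 21)}
```

servo_tool --pt "0 0 -0.5 0 0 0 0.5" --pt "0 0 -1.5 0 0 0 0.5" --pt "0 0 -3 0 0 0 0.5" --pt "0 0 -3.5 0 0 0 0.5" --pt "0 0 -3.5 0 0 0 0.5" --pt "0 0 -3.5 0 0 0 0.5" --pt "0 0 -1.5 0 0 -1.6 0.5" --pt "0 0 0 0 0 0 0.5" --pt "0 0 0 0 0 0 0.5"

```text
time_s: 40.6
position: [0.4953, 0.2995, 0.204]
tcp_rot: [0.014, 1.0, 0.0, 0.001]
ft_force: [-0.6, -0.0, -3.5]
opening: 0.0172
```

```bash
python3 now.py; python3 look.py 36
```

```text
t 40.6 pos [0.4953 0.2995 0.204 ] q [ 8.250e-01  3.000e-01 -9.900e-02  2.000e-03 -1.170e+00 -2.423e+00] open 0.0172 F [-0.6  -0.02 -3.49]
toolx [-1.     0.027 -0.002] y [0.027 1.    0.   ] z [ 0.002  0.    -1.   ]
```

View pics/w36.png

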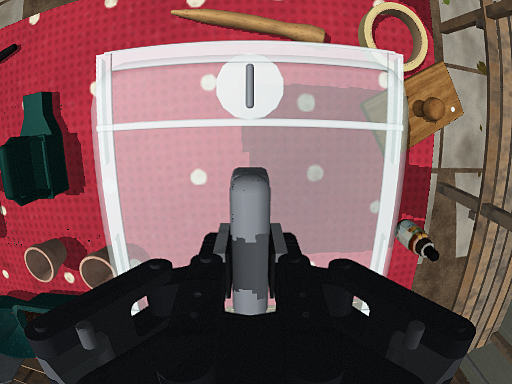

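servo_tool --pt "0 -1 0 0 0 0 0.5" --pt "0 -2.5 0 0 0 0 0.5" --pt "-0.1 -4 0 0 0 0 0.5" --pt "-0.1 -4.5 0 0 0 0 0.5" --pt "-0.1 -4.5 0 0 0 0 0.5" --pt "-0.1 -4.5 0 0 0 0 0.5" --pt "-0.1 -4.5 0 0 0 0 0.5" --pt "-0.1 -4.5 0 0 0 0 0.5" --pt "-0.1 -4.5 0 0 0 0 0.5" --pt "-0.1 -4.5 0 0 0 0 0.5" --pt "-0.1 -4.5 0 0 0 0 0.5" --pt "-0.1 -4.5 0 0 0 0 0.5"

```text
time_s: 41.9
position: [0.4923, -0.1824, 0.2042]
tcp_rot: [0.013, 1.0, 0.0, 0.001]
ft_force: [1.0, 0.2, -1.7]
opening: 0.0168
```

servo_tool --pt "-0.1 -4 0 0 0 0 0.5" --pt "-0.1 -3.5 0 0 0 0 0.5" --pt "0 -2.5 0 0 0 0 0.5" --pt "0 -1.4 0 0 0 0 0.5" --pt "0 0 0 0 0 0 0.5" --pt "0 0 0 0 0 0 0.5" --pt "0 0 0 0 0 0 0.5"

```text
time_s: 42.6
position: [0.4925, -0.2933, 0.2048]
tcp_rot: [0.013, 1.0, 0.001, 0.002]
ft_force: [0.8, -0.1, -2.6]
opening: 0.017
```

```bash
python3 now.py; python3 look.py 37;  python3 - <<'E'
from h import *
for n,c in(('scene',(120,250,270,410)),('side',(170,320,160,330))):
    im,d,m=fix(n);np.save(n+'P.npy',cloud(d,m));cv2.imwrite(n+'_im.png',im)
    cv2.imwrite('pics/%s37.png'%n,cv2.resize(im[c[0]:c[1],c[2]:c[3]],None,fx=4,fy=4))
E
```

```text
t 42.6 pos [ 0.4925 -0.2933  0.2048] q [-0.256  0.289 -0.111 -0.002 -1.167 -1.339] open 0.017 F [ 0.84 -0.09 -2.57]
toolx [-1.     0.025 -0.004] y [0.025 1.    0.001] z [ 0.004  0.001 -1.   ]
```

View pics/side37.png

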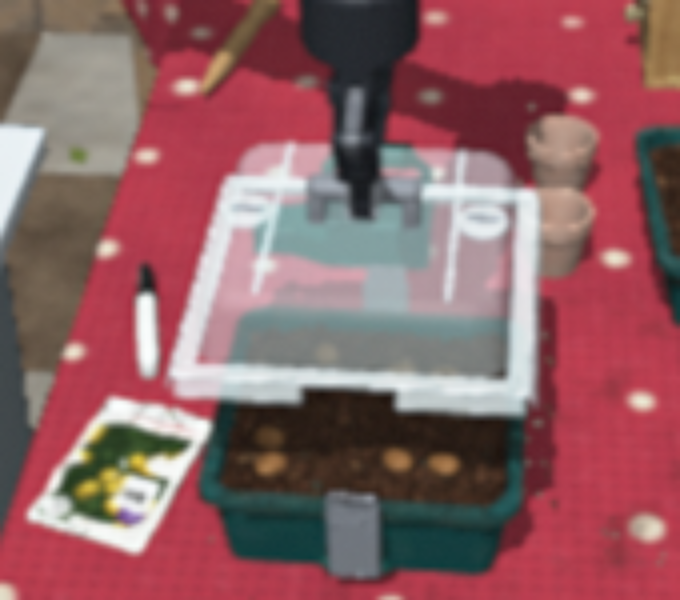

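View pics/w37.png

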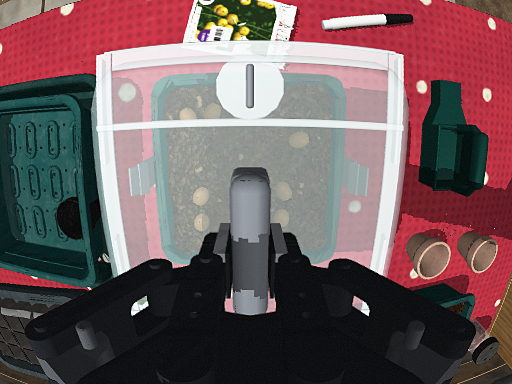

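View pics/scene37.png

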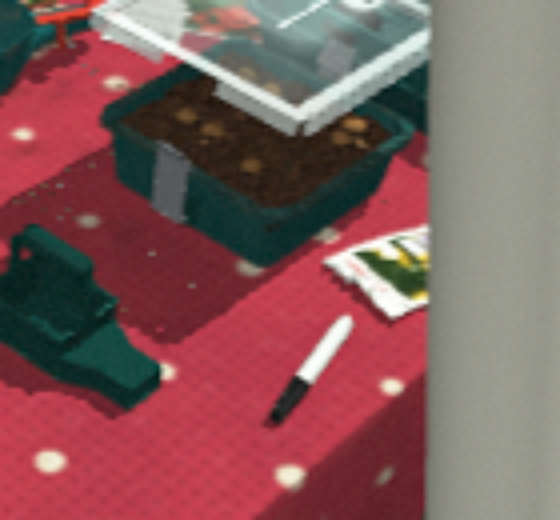

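```bash
cat > cov.py <<'E'
from h import *
def line(p,i):  # fit coordinate i as function of other
    a=p[:,1-i];b=p[:,i];g=np.ones(len(a),bool)
    for _ in range(4):
        k=np.polyfit(a[g],b[g],1);e=abs(b-np.polyval(k,a));g=e<.004
    return k
for n in('side','scene'):
    im,d,m=fix(n);P=cloud(d,m);x,y,z=P[...,0],P[...,1],P[...,2]
    zt=observe()['position'][2]; im=im.astype(int)
    w=(im.min(-1)>140)&(d>0)&(x>.34)&(x<.65)&(y>-.46)&(y<-.13)&(z>zt-.045)&(z<zt-.005)
    p=P[w];r=cv2.minAreaRect((p[:,:2]*1000).astype(np.float32))
    print(n,len(p),np.round(r[0],1),np.round(r[1],1),round(r[2],2),'z',np.percentile(p[:,2]-zt,[2,50,98]).round(4))
    # plane
    A=np.c_[p[:,:2]-[.494,-.294],np.ones(len(p))];k,*_=np.linalg.lstsq(A,p[:,2],rcond=None);print(' slope deg',np.degrees(k[:2]).round(2))
    b,g,rr=im[...,0],im[...,1],im[...,2]
    t=(d>0)&(x>.37)&(x<.62)&(y>-.42)&(y<-.17)&(z>.068)&(z<.08)&(g>rr+5)
    q=P[t];print(' tray',len(q),q.min(0).round(4),q.max(0).round(4))
    c=(d>0)&(x>.44)&(x<.55)&(y>-.43)&(y<-.37)&(z>.06)&(z<.105)&(abs(g-rr)<12)&(abs(rr-b)<25);q=P[c]
    if len(q):print(' catchR',len(q),np.percentile(q[:,0],[3,50,97]).round(4),np.median(q[:,1]).round(4))
E
python3 cov.py
```

```text
side 1137 [ 492.9 -296.9] [224.2 230.9] 88.95 z [-0.0343 -0.0202 -0.0103]
 slope deg [-0.28  1.3 ]
 tray 455 [ 0.3852 -0.4142  0.068 ] [ 0.6014 -0.2726  0.0796]
 catchR 182 [0.4545 0.4902 0.5344] -0.4115
scene 550 [ 486.5 -274.7] [190.9 231.3] 88.57 z [-0.0349 -0.0212 -0.0082]
 slope deg [ 0.87 -0.99]
 tray 340 [ 0.3802 -0.3983  0.068 ] [ 0.6007 -0.1778  0.08  ]
 catchR 2 [0.4429 0.4455 0.4481] -0.3741
```

servo_tool --pt "0 0 1.5 0 0 0 0.5" --pt "0 0 2 0 0 0 0.5" --pt "0 0 1.5 0 0 0 0.5" --pt "0 0 0.8 0 0 0 0.5" --pt "0 0 0 0 0 0 0.5" --pt "0 0 0 0 0 0 0.5"

```text
time_s: 43.5
position: [0.4934, -0.2944, 0.1475]
tcp_rot: [0.013, 1.0, -0.0, 0.003]
ft_force: [0.1, -0.3, -2.4]
opening: 0.0173
```

```bash
python3 now.py; python3 cov.py;  python3 - <<'E'
from h import *
for n,c in(('scene',(120,250,270,410)),('side',(170,320,160,330))):
    im,d,m=fix(n)
    cv2.imwrite('pics/%s38.png'%n,cv2.resize(im[c[0]:c[1],c[2]:c[3]],None,fx=4,fy=4))
E
```

```text
t 43.5 pos [ 0.4934 -0.2944  0.1475] q [-2.570e-01  3.370e-01 -1.940e-01 -1.000e-03 -1.035e+00 -1.339e+00] open 0.0173 F [ 0.1  -0.34 -2.37]
toolx [-1.     0.026 -0.005] y [0.026 1.    0.   ] z [ 0.005 -0.    -1.   ]
side 1107 [ 493.6 -296.1] [229.6 230.5] 88.59 z [-0.0347 -0.0207 -0.0131]
 slope deg [-0.12  1.45]
 tray 352 [ 0.3854 -0.4155  0.0681] [ 0.6014 -0.3285  0.0798]
 catchR 193 [0.4556 0.4921 0.5389] -0.4112
scene 462 [ 488. -268.] [175.1 229.9] 88.64 z [-0.0349 -0.022  -0.0175]
 slope deg [ 0.54 -0.87]
 tray 248 [ 0.3786 -0.3828  0.068 ] [ 0.599  -0.1779  0.0799]
```

View pics/side38.png

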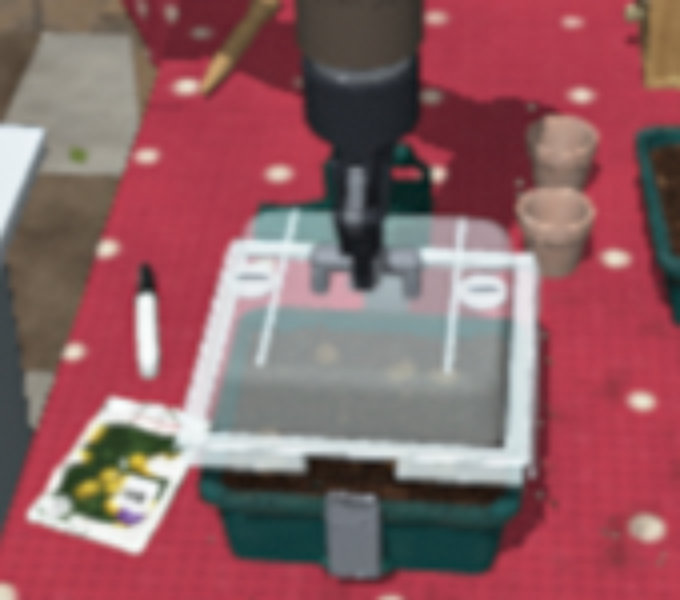

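View pics/scene38.png

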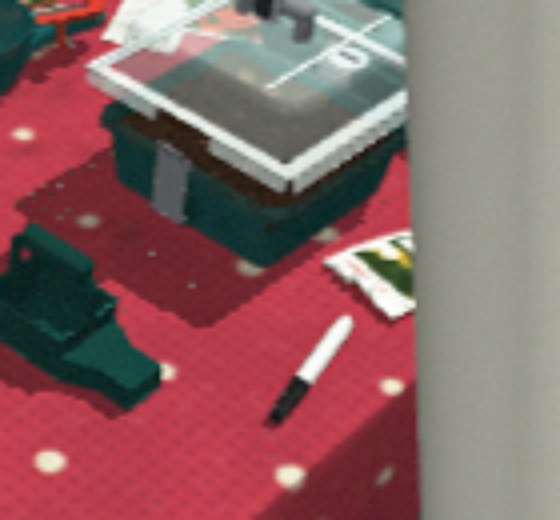

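servo_tool --pt "0 0 1 0 0 0 0.5" --pt "0 0 1 0 0 0 0.5" --pt "0 0 0.7 0 0 0 0.5" --pt "0 0 0 0 0 0 0.5"

```text
time_s: 44.1
position: [0.4917, -0.2937, 0.1178]
tcp_rot: [0.013, 1.0, 0.001, 0.0]
ft_force: [0.8, 0.7, -2.9]
opening: 0.017
```

servo_tool --pt "0 0 0.4 0 0 0 0.5" --pt "0 0 0 0 0 0 0.5"

```text
time_s: 44.3
position: [0.4928, -0.2942, 0.1154]
tcp_rot: [0.013, 1.0, 0.0, 0.002]
ft_force: [0.1, -0.7, -3.2]
opening: 0.0171
```

servo_tool --pt "0 0 0.3 0 0 0 0.5" --pt "0 0 0 0 0 0 0.5"

```text
time_s: 44.5
position: [0.4929, -0.2941, 0.1127]
tcp_rot: [0.013, 1.0, 0.0, 0.002]
ft_force: [-0.2, 0.7, -1.0]
opening: 0.0168
```

servo_tool --pt "0 0 0.3 0 0 0 0.5" --pt "0 0 0 0 0 0 0.5"

```text
time_s: 44.7
position: [0.4933, -0.2946, 0.1101]
tcp_rot: [0.013, 1.0, -0.0, 0.003]
ft_force: [0.2, -0.8, -0.8]
opening: 0.017
```

```bash
python3 now.py; python3 cov.py;  python3 - <<'E'
from h import *
for n,c in(('scene',(120,250,270,410)),('side',(170,320,160,330))):
    im,d,m=fix(n)
    cv2.imwrite('pics/%s39.png'%n,cv2.resize(im[c[0]:c[1],c[2]:c[3]],None,fx=4,fy=4))
E
```

```text
t 44.7 pos [ 0.4933 -0.2946  0.1101] q [-2.570e-01  3.740e-01 -2.420e-01 -1.000e-03 -9.500e-01 -1.339e+00] open 0.017 F [ 0.21 -0.81 -0.83]
toolx [-1.     0.026 -0.005] y [ 0.026  1.    -0.   ] z [ 0.005 -0.    -1.   ]
side 1083 [ 492.9 -301.1] [232.7 231.9] 89.07 z [-0.0349 -0.0206 -0.0105]
 slope deg [-0.06  1.18]
 tray 157 [ 0.3884 -0.4142  0.0682] [ 0.5961 -0.367   0.08  ]
 catchR 494 [0.4458 0.4936 0.5461] -0.3967
scene 364 [ 467.  -218.2] [264.4 144. ] 28.75 z [-0.0339 -0.0213 -0.0146]
 slope deg [ 0.31 -0.37]
 tray 136 [ 0.372  -0.3344  0.0683] [ 0.5863 -0.1778  0.08  ]
```

View pics/side39.png

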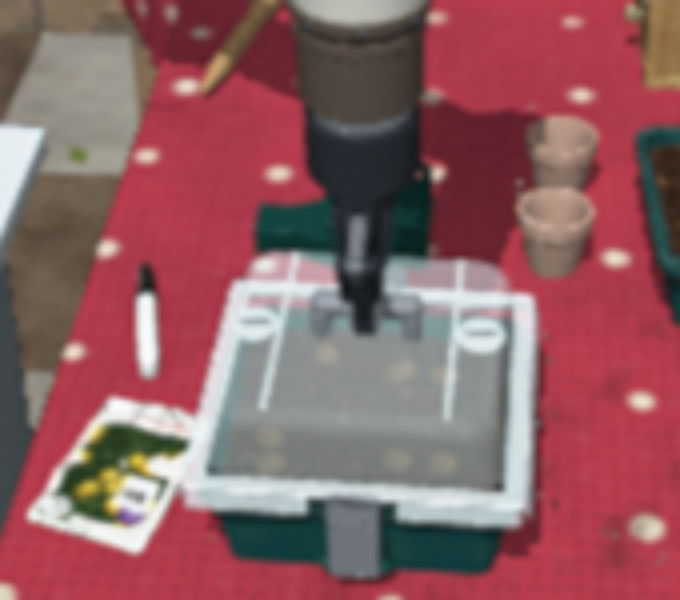

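View pics/scene39.png

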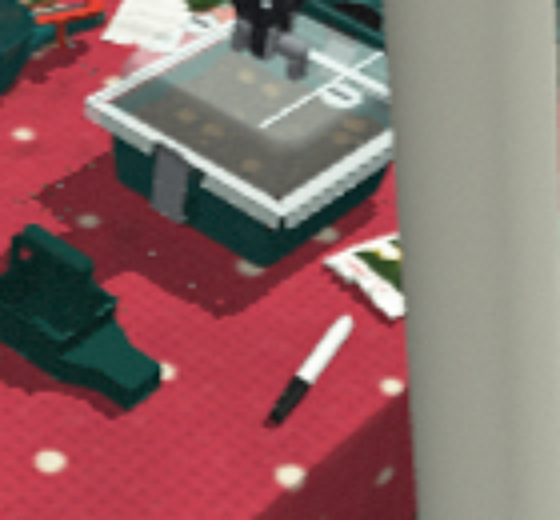

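servo_tool --pt "0 0 0.2 0 0 0 0.5" --pt "0 0 0 0 0 0 0.5"

```text
time_s: 45.1
position: [0.4934, -0.2943, 0.1083]
tcp_rot: [0.013, 1.0, 0.0, 0.003]
ft_force: [-0.1, -0.4, 1.6]
opening: 0.0168
```

servo_tool --pt "0 0 0.2 0 0 0 0.5" --pt "0 0 0 0 0 0 0.5"

```text
time_s: 45.3
position: [0.4936, -0.2944, 0.1065]
tcp_rot: [0.013, 1.0, 0.0, 0.003]
ft_force: [-0.0, -0.2, 2.6]
opening: 0.0167
```

servo_tool --pt "0 0 0.2 0 0 0 0.5" --pt "0 0 0 0 0 0 0.5"

```text
time_s: 45.5
position: [0.4937, -0.2945, 0.1046]
tcp_rot: [0.013, 1.0, -0.0, 0.003]
ft_force: [-0.1, -0.5, 4.9]
opening: 0.0169
```

servo_tool --pt "0 0 0.2 0 0 0 0.5" --pt "0 0 0 0 0 0 0.5"

```text
time_s: 45.7
position: [0.4932, -0.294, 0.1014]
tcp_rot: [0.013, 1.0, 0.001, 0.003]
ft_force: [1.5, -0.0, 0.3]
opening: 0.017
```

servo_tool --pt "0 0 0.15 0 0 0 0.5" --pt "0 0 0 0 0 0 0.5"

```text
time_s: 45.9
position: [0.4927, -0.2939, 0.0994]
tcp_rot: [0.013, 1.0, 0.001, 0.002]
ft_force: [0.8, -0.5, -3.2]
opening: 0.0168
```

servo_tool --pt "0 0 0.15 0 0 0 0.5" --pt "0 0 0 0 0 0 0.5"

```text
time_s: 46.1
position: [0.4929, -0.2939, 0.0993]
tcp_rot: [0.013, 1.0, 0.0, 0.002]
ft_force: [-0.9, 1.4, 3.1]
opening: 0.0167
```

servo_tool --pt "0 0 0.1 0 0 0 0.5" --pt "0 0 0 0 0 0 0.5"

```text
time_s: 46.3
position: [0.4928, -0.294, 0.0993]
tcp_rot: [0.013, 1.0, 0.0, 0.002]
ft_force: [-1.7, 3.1, 8.2]
opening: 0.017
```

```bash
python3 now.py
python3 - <<'E'
from h import *
for n,c in(('scene',(120,250,270,410)),('side',(170,320,160,330))):
    im,d,m=fix(n)
    cv2.imwrite('pics/%s40.png'%n,cv2.resize(im[c[0]:c[1],c[2]:c[3]],None,fx=4,fy=4))
E
```

```text
t 46.3 pos [ 0.4928 -0.294   0.0993] q [-0.257  0.385 -0.256 -0.002 -0.926 -1.339] open 0.017 F [-1.68  3.05  8.19]
toolx [-1.     0.026 -0.004] y [0.026 1.    0.001] z [ 0.004  0.001 -1.   ]
```

View pics/side40.png

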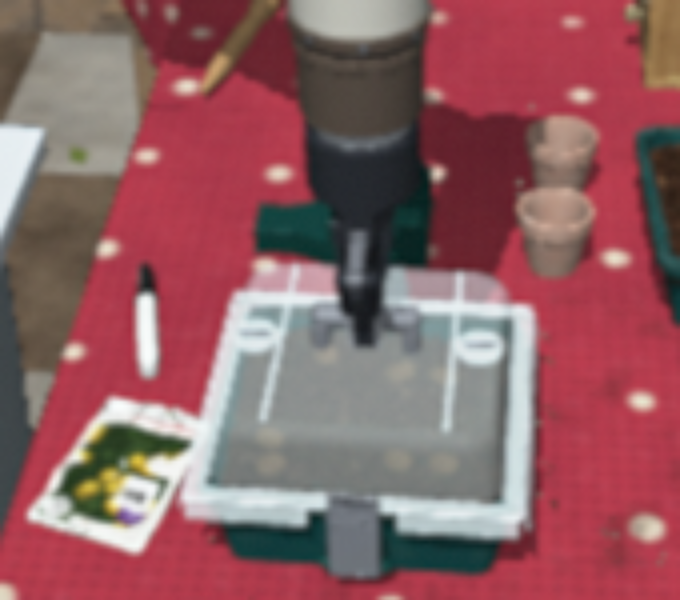

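View pics/scene40.png

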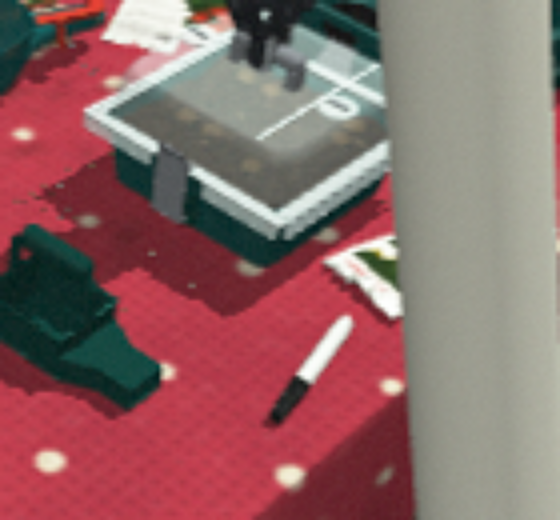

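servo_tool --pt "0 0 -0.15 0 0 0 0.5" --pt "0 0 0 0 0 0 5" --pt "0 0 0 0 0 0 5" --pt "0 0 0 0 0 0 5" --pt "0 0 0 0 0 0 5" --pt "0 0 -2 0 0 0 5" --pt "0 0 -4 0 0 0 5" --pt "0 0 -4 0 0 0 5" --pt "0 0 -3 0 0 0 5" --pt "0 0 0 0 0 0 5"

```text
time_s: 47.4
position: [0.4949, -0.2956, 0.2349]
tcp_rot: [0.013, 1.0, -0.002, 0.007]
ft_force: [-0.5, -0.6, 0.9]
opening: 0.0499
```

```bash
python3 now.py
cat > lev.py <<'E'
from h import *
def rep(n,P,im,ok):
    x,y,z=P[...,0],P[...,1],P[...,2]
    im=im.astype(int)
    w=ok&(im.min(-1)>150)&(x>.37)&(x<.62)&(y>-.42)&(y<-.17)&(z>.066)&(z<.095)
    p=P[w]
    c=np.array([.494,-.294])
    for nm,s in(('near',p[:,0]<c[0]-.09),('far',p[:,0]>c[0]+.09),('left',p[:,1]>c[1]+.085),('right',p[:,1]<c[1]-.085)):
        if s.sum()>10:print(n,nm,s.sum(),np.percentile(p[s,2],[50,85]).round(4))
    b=P[ok&(x>.45)&(x<.54)&(abs(y+.294)<.012)&(z>.14)&(z<.165)]
    if len(b):print(n,'bar z',np.percentile(b[:,2],[50,95]).round(4),len(b))
im,d,m=wrist('wlev.png');rep('wrist',wcloud(d,m),im,d>0)
for n in('side','scene'):
    im,d,m=fix(n);rep(n,cloud(d,m),im,d>0)
E
python3 lev.py
```

```text
t 47.4 pos [ 0.4949 -0.2956  0.2349] q [-0.257  0.269 -0.063  0.    -1.224 -1.339] open 0.0499 F [-0.53 -0.55  0.87]
toolx [-1.     0.026 -0.014] y [ 0.026  1.    -0.003] z [ 0.014 -0.004 -1.   ]
wrist near 2424 [0.0792 0.08  ]
wrist far 67 [0.0792 0.08  ]
wrist left 1043 [0.0793 0.0802]
wrist right 1025 [0.0793 0.0801]
wrist bar z [0.1574 0.159 ] 1597
side near 221 [0.0794 0.0817]
side far 345 [0.0796 0.0821]
side left 38 [0.0794 0.0808]
side right 558 [0.0781 0.0811]
side bar z [0.1555 0.1604] 202
scene near 222 [0.0783 0.0803]
scene far 29 [0.0783 0.0798]
scene left 170 [0.0785 0.0801]
scene right 23 [0.0783 0.0797]
scene bar z [0.1536 0.1582] 114
```

View pics/wlev.png

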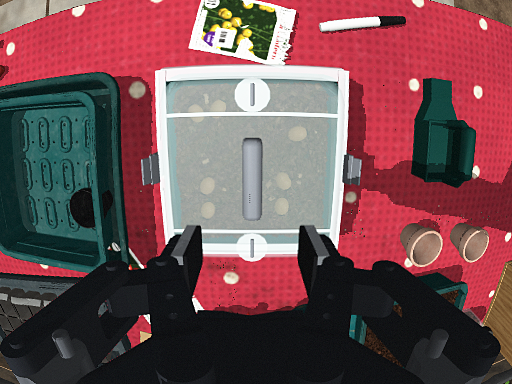

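Run:
```python
from h import *
a=cv2.imread('pics/w32.png')[20:150,210:300];b=cv2.imread('pics/wlev.png')[60:270,130:490]
im=fix('scene')[0][110:260,220:400]
cv2.imwrite('pics/fin.png',np.hstack([cv2.resize(a,(360,520)),cv2.resize(im,(430,520))]));cv2.imwrite('pics/fin2.png',cv2.resize(b,(790,460)))
```

```text
(no output)
```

View pics/fin.png

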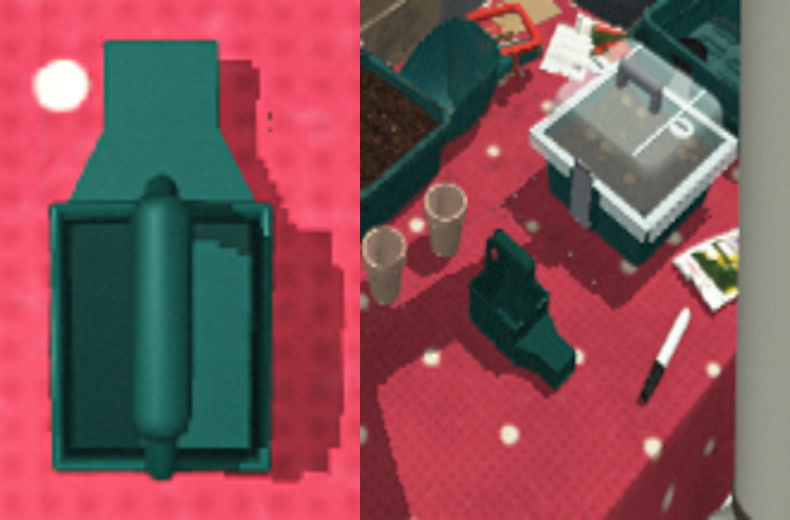

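View pics/fin2.png

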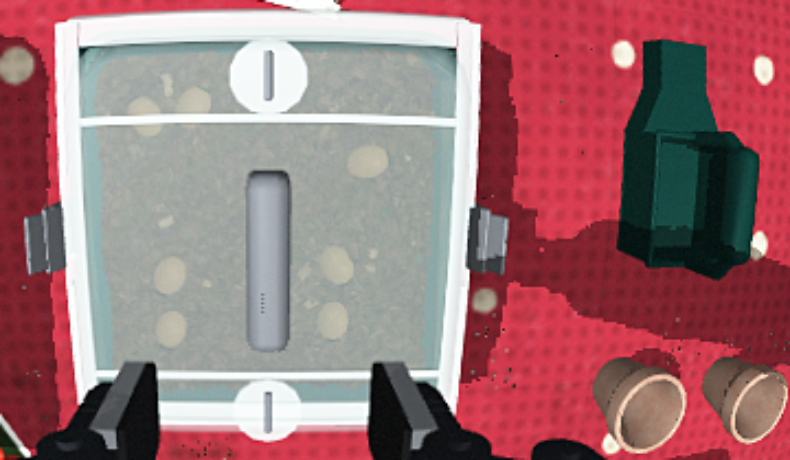

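Run:
```python
from h import *
print(finish_job())
```

```text
the job is handed in; nothing more can be done
None
```

I sowed and covered the tray, and handed the job in at about 48 s. I stood both pots on the table and shook seven beans onto the compost. The shaker is back on the table, and the cover is pressed down under its catches.

**Last checks**
- **Beans:** Seven lie singly on the compost, none on another. Each quarter has two, except the near left, which has one. No finger corrections were needed.
- **Shaker:** It stands upright and clear of the tray, and its hopper looks empty. I couldn't see inside the covered spout, but nothing more came out at about 39° with extra strokes.
- **Cover:** The ledge measured 78 to 80 mm high on all four sides, and the bar is 150 mm above the table. It snapped down at about 5 N on the wrist gauge (about 7 to 8 N with its own weight). Once it was seated I pressed to 8 N. Both catches showed over its edge in the pictures; I didn't measure their angles.

**What disagreed**
- **Reported TCP:** The fingertips are really about 36 mm short of the reported TCP. My first three tries at a pot failed because of this. On the third, the fingers pressed the pot's rim with about 8 N, but it didn't move.
- **Cameras:** The scene and side cameras differed by 3 to 4 mm, so I lined the cover up with the tray within a single camera's view.
- **Knocked cover:** It had been pushed aside before I reached it, so I found its position again before gripping it.

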